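Restock the tin and carton racks, oldest in front

ROBOT

A 6-joint arm with a two-finger parallel gripper is mounted at the origin on the work surface. World frame = base frame: x ahead of the robot, y to its left, z up, the work surface at z = 0. Lengths are in mm, angles in rad, forces in N, time in s.
With the tool pointing down it reaches from about 400 to 925 mm from the base axis. Payload 12.5 kg.
Tool frame: the origin (TCP) lies midway between the tips of the shut fingers; the grasp point (between the pads) lies 19 mm behind it; y points along the fingers, x is the direction in which the jaws open and shut, and the axes are right-handed (so a half turn about y gives the same grasp; the last joint's range is limited). The gripper opens to 95 mm and grips with 3 to 60 N. Pads are 20 mm wide; open, the fingers measure 119 mm over their backs; the gripper's body (75 mm by 180 mm) begins 59 mm behind the grasp point.
Start: joints at [-0.106, 0.491, 1.559, -0, 1.092, -0.106], TCP at [625.017, 0.021, 214.661] pointing down, gripper open.
Joint ranges: [-3.1, 3.1], [-0.84, 2.19], [0.05, 2.79], [-1.13, 4.28], [0.06, 2.93], [-2.69, 2.69]. Speed limits (rad/s): [2.22, 2.22, 2.79, 3.14, 3.14, 3.14].

INTERFACE

Orientations are given as a 3x3 rotation matrix whose columns are the frame's x, y, z axes.
In Python, from cell import manip gives the robot as it stands. The module is installed in compiled form; this text tells all that it offers.
- The arm moves only by the tool play_rows, never from a script. Its arguments are lists of equal length, an entry for each row: "offset": the shift along the tool's x, y, z in cm, a list of three; "rotation": the turn, a rotation vector about the tool's x, y, z in degrees, a list of three; "hand": the opening, from 0 (shut) to 1 (fully open). In form: {"offset": [[tx, ty, tz], ...], "rotation": [[wx, wy, wz], ...], "hand": [hand, ...]}. A call has 1 to 20 rows; each row shifts and turns the commanded pose from where the row before left it, along the tool's axes as they then stand; what a row does not reach is not made up. A row lasts 1/12 s, in which the tool goes at most 41.7 mm and 7.16 degrees, less where a joint would pass 70% of its speed; a pose out of reach is approached as far as the arm can. A call is refused whole if a number of a shift passes 4.17 or a number of a turn 7.16, either way. A call with a gripper value outside its range is refused whole. The fingers move at their own pace and stop on an object; "squeeze" is the grip in N (left out, the last holds). Time passes only in rows, so rows that do not move let the fingers close. It gives the time, the measured TCP pose, the force and the opening at its end, in the units of the state.
- manip.sense(): the state, without advancing time (a new reading comes with each control period).
- manip.read_camera(name): name is "scene" or "side" or "wrist"; returns a dict with "image" (400x640x3 uint8, blue, green, red), "z_map" (400x640 float32, mm along the optical axis (not along the pixel's ray), 0 where there is no reading), "intrinsics" (3x3 intrinsics, pixels), "camera_from_world" (4x4, takes a point from world to camera coordinates). Camera axes: x right, y up, looking along -z (the intrinsics and any distortion apply to the point x, -y, -z); pixel columns grow to the right and rows downward; lengths in mm; the calibration is good to about 2 mm. A picture is of the moment at which its call begins.
- manip.sign_off(): hands the job in, once; it reports no verdict.
The state is a dict: "time_s": time; "joint_pos": joint angles; "dq": joint speeds; "joint_torque": joint torques, N m; "tcp_pos": TCP position; "tool_rot": TCP orientation; "force": force on the tool from outside, world axes, zero at the start; "moment": the same for the moment, N m; "finger_gap": finger opening in mm.
Only numpy, scipy, OpenCV 4.12 (cv2) and the standard library are available. Lean on these libraries where they do the work, as an engineer would, in place of code of your own. Each camera call takes 0.05 s, during which the arm holds its last target. There are 200 camera calls.

TASK

Restock both counter racks so that the oldest gets used first: pull the two older items on each rack forward in the order they stand, the first close up to the front lip and the second close behind it, then put all the new stock from the lazy Susan behind them, round tins on the rack of tins and square cartons on the rack of cartons. Everything should stand upright in one line along the middle of its rack, cartons square to it; leave the mug, soap bottle and bowl where they are.

Things in the scene. Friction and masses are not known exactly. Their poses are not given: they have to be found in the camera images.
- tin_rack: Fixed wooden rack for one row of round tins; origin on the counter under its centre, x along the row from front (lip, robot side) to back. Board 270 (x) by 150 mm, top 60 mm above the counter. Inside faces: lip x = -125 mm, 16 tall; back rail x = +125, 30 tall; side rails y = +-69, 10 tall. Row along y = 0, room for four items 58 mm apart (x = -95, -37, 21, 79 do well).
- carton_rack: Fixed wooden rack for one row of square cartons; origin on the counter under its centre, x along the row from front (lip, robot side) to back. Board 270 (x) by 150 mm, top 60 mm above the counter. Inside faces: lip x = -125 mm, 16 tall; back rail x = +125, 30 tall; side rails y = +-69, 10 tall. Row along y = 0, room for four items 58 mm apart (x = -95, -37, 21, 79 do well).
- susan: Lazy Susan, wooden disc of 290 mm diameter, top 40 mm above the counter; origin on the counter on its axis. Spins freely about the vertical (nearly no friction), at a light sideways touch; carries the new stock about 80 mm from the axis. It and the two racks (their fronts towards the robot) stand side by side about 275 mm apart, in any order.
- tin_old1: Round aluminium tin with a paper band, 50 mm diameter, 60 mm tall, 0.11 to 0.22 kg, origin at the centre of its underside, z up; older stock, at the start the front one of the two on its rack, standing well back from the lip.
- tin_old2: Round aluminium tin with a paper band, 50 mm diameter, 60 mm tall, 0.11 to 0.22 kg, origin at the centre of its underside, z up; older stock, at the start the rear one of the two on its rack.
- tin_new1: Round aluminium tin with a paper band, 50 mm diameter, 60 mm tall, 0.11 to 0.22 kg, origin at the centre of its underside, z up; new stock, at the start on the lazy Susan; may be absent.
- tin_new2: Round aluminium tin with a paper band, 50 mm diameter, 60 mm tall, 0.11 to 0.22 kg, origin at the centre of its underside, z up; new stock, at the start on the lazy Susan; may be absent.
- carton_old1: Square cardboard carton, 46 x 46 mm, 60 mm tall, 0.08 to 0.17 kg, origin at the centre of its underside, z up, x and y square to its faces; older stock, at the start the front one of the two on its rack, standing well back from the lip.
- carton_old2: Square cardboard carton, 46 x 46 mm, 60 mm tall, 0.08 to 0.17 kg, origin at the centre of its underside, z up, x and y square to its faces; older stock, at the start the rear one of the two on its rack.
- carton_new1: Square cardboard carton, 46 x 46 mm, 60 mm tall, 0.08 to 0.17 kg, origin at the centre of its underside, z up, x and y square to its faces; new stock, at the start on the lazy Susan; may be absent.
- carton_new2: Square cardboard carton, 46 x 46 mm, 60 mm tall, 0.08 to 0.17 kg, origin at the centre of its underside, z up, x and y square to its faces; new stock, at the start on the lazy Susan; may be absent.
- mug: White mug, 80 mm wide, 90 mm tall, a bystander beyond the racks, origin under its centre.
- soap: Clear soap bottle, 54 mm wide, 125 mm tall, a bystander beyond the racks, origin under its centre.
- bowl: Blue bowl, 100 mm wide, 45 mm tall, a bystander beyond the racks, origin under its centre.
Mind the look-alikes: they are no part of the job. What is shaped like the carton_new2 but black or blue is not meant.

How it is judged:
By the outcome, as a careful person would: the job done as asked, in the order asked, and still so for the second after the job is handed in, with the robot touching nothing.
Of tin_new1, tin_new2, carton_new1, carton_new2 only 2 to 4 are there at a start; the rules pass over those that are not, and their reading is None.
At some moment in a run one of tin_old1, tin_old2, carton_old1, carton_old2, tin_new1, tin_new2, carton_new1, carton_new2 may be knocked a few centimetres aside while the robot is not near it.
It also fails if it takes over 210 s, if anything falls off the work surface, if the arm or the gripper's body presses on something with over 40 N, if the wrist force passes 120 N, or if a joint passes its speed limit or range.

## Working session

There is one attempt and no reset: what is moved stays moved. The work goes in short steps, Python scripts to look and compute and a tool call to move; the robot and the scene stay as the last step left them, time stands still between calls to the robot, and variables do not carry over. Pictures are saved under pics/ and viewed, about 12 in all and at most 16, crops included, and the job is handed in when it is done.

Besides the shell and the picture viewer there is one more tool, called after "Emit:" by a JSON object that holds its "op" and its "data". play_rows: Moves the arm, as the interface text tells. Its arguments: {"type":"object","properties":{"offset":{"type":"array","items":{"type":"array","items":{"type":"number"}}},"rotation":{"type":"array","items":{"type":"array","items":{"type":"number"}}},"hand":{"type":"array","items":{"type":"number"}},"squeeze":{"type":"number"}},"required":["offset","rotation","hand"]}

```bash
mkdir -p pics
cat > h.py <<'E'
import numpy as np, cv2
from cell import manip
def cam(n):
    c=manip.read_camera(n); return c
def pts(c):
    z=c['z_map'];K=c['intrinsics'];h,w=z.shape
    u,v=np.meshgrid(np.arange(w),np.arange(h))
    P=np.stack([(u-K[0,2])/K[0,0]*z,-(v-K[1,2])/K[1,1]*z,-z,np.ones_like(z)],-1)
    W=P@np.linalg.inv(c['camera_from_world']).T
    W=W[...,:3]; W[z<=0]=np.nan
    return W
E
python3 - <<'E'
from h import *
for n in ['scene','side']:
    c=cam(n); cv2.imwrite(f'pics/{n}0.png',c['image']); np.savez(f'{n}0.npz',**c)
    print(n,np.linalg.inv(c['camera_from_world']).round(2).tolist(),c['intrinsics'].tolist())
s=manip.sense();print(s)
E
```

```text
scene [[-0.72, -0.59, 0.37, 986.54], [0.7, -0.6, 0.4, 312.01], [-0.01, 0.55, 0.84, 867.14], [0.0, 0.0, 0.0, 1.0]] [[399.4535537729303, 0.0, 324.87448531543197], [0.0, 399.4535537729303, 202.6544643739568], [0.0, 0.0, 1.0]]
side [[0.96, 0.16, -0.22, 344.37], [-0.28, 0.58, -0.76, -937.49], [0.01, 0.8, 0.6, 763.57], [0.0, 0.0, 0.0, 1.0]] [[365.9779576536707, 0.0, 321.25224884185013], [0.0, 365.9779576536707, 197.42879829346845], [0.0, 0.0, 1.0]]
{'time_s': 0.1, 'joint_pos': array([-1.05607251e-01,  4.91486249e-01,  1.55940590e+00,  2.78142998e-06,
        1.09168990e+00, -1.05581370e-01]), 'dq': array([ 0.00020828, -0.0026211 , -0.00020105,  0.00163679,  0.00145316,
       -0.00081866]), 'joint_torque': array([ 2.47082615e-03, -6.13621187e+01, -2.58604574e+01,  6.93451893e-02,
        4.70101309e-02, -2.07912552e-05]), 'tcp_pos': array([6.24779138e+02, 4.22776393e-02, 2.14122288e+02]), 'tool_rot': array([[ 9.99999516e-01, -9.83622056e-04,  2.72174620e-05],
       [-2.71124756e-05,  1.06747620e-04,  9.99999994e-01],
       [-9.83624955e-04, -9.99999511e-01,  1.06720900e-04]]), 'force': array([ 0.2971793 , -0.27986787, -0.44222857]), 'moment': array([ 0.010523  ,  0.03959008, -0.03263876]), 'finger_gap': 94.92292593693928}
```

View pics/scene0.png

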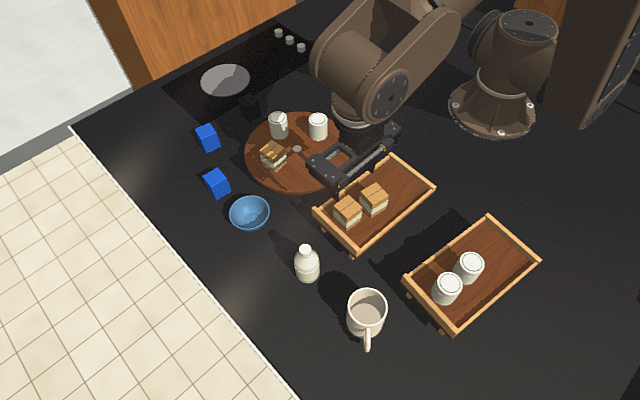

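View pics/side0.png

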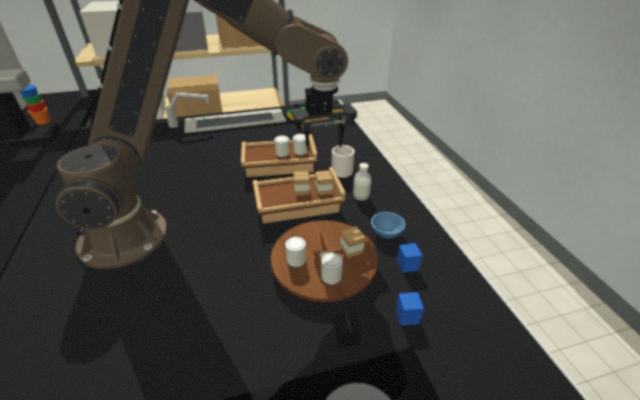

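The scene picture shows the susan at (297,150) with tins at (278,125) and (318,127) and a carton at (272,155). The carton rack is mid, with cartons at (347,211) and (374,199), and the tin rack at right has tins at (448,288) and (470,267). Look-alikes are the blue cubes at (207,137) and (217,183) and a black cube at (250,107), all on the counter. I'll measure by depth next.

```bash
cat >> h.py <<'E'
def blobs(W,z0,z1,img=None,box=(350,1000,-450,450),amin=30):
    with np.errstate(invalid='ignore'):
        m=((W[...,2]>z0)&(W[...,2]<z1)&(W[...,0]>box[0])&(W[...,0]<box[1])&(W[...,1]>box[2])&(W[...,1]<box[3])).astype(np.uint8)
    n,l,st,ce=cv2.connectedComponentsWithStats(m)
    for i in range(1,n):
        if st[i,4]<amin: continue
        p=W[l==i]; r=cv2.minAreaRect(p[:,:2].astype(np.float32))
        bgr=img[l==i].mean(0).round() if img is not None else ''
        print('px',ce[i].round(),'n',st[i,4],'rect',np.round(r[0],1),np.round(r[1],1),round(r[2],1),'z',np.median(p[:,2]).round(1),bgr)
E
python3 - <<'E'
from h import *
for n in ['scene','side']:
    c=np.load(f'{n}0.npz'); W=pts(c); print(n)
    print('tops120');blobs(W,114,126,c['image'])
    print('tops100');blobs(W,94,106,c['image'])
    print('board');blobs(W,56,64,None,amin=300)
    print('rails');blobs(W,66,93,None,amin=150)
    print('disc');blobs(W,36,44,None,amin=300)
c=np.load('scene0.npz');d=np.load('side0.npz')
a=cv2.resize(c['image'][95:230,190:420],None,fx=3,fy=3);b=cv2.resize(d['image'][215:310,260:440],None,fx=3,fy=3)
o=np.zeros((a.shape[0],800,3),np.uint8)
o=np.zeros((600,700,3),np.uint8);a=cv2.resize(a,(550,320));b=cv2.resize(b,(530,280));o[:320,:550]=a;o[320:,:530]=b
cv2.imwrite('pics/crop0.png',o)
E
```

```text
scene
tops120
px [374. 194.] n 369 rect [554.9   9.7] [47.3 47.2] 79.5 z 120.0 [ 97. 158. 206.]
px [347. 207.] n 391 rect [623.6  -8.3] [47.8 46.7] 86.9 z 120.0 [ 97. 158. 206.]
px [304. 250.] n 117 rect [764.5   6.3] [24.2 23.1] 45.5 z 124.4 [217. 230. 233.]
px [471. 263.] n 460 rect [542.2 263. ] [49.3 49. ] 34.2 z 120.6 [216. 225. 226.]
px [449. 284.] n 492 rect [610.8 259. ] [48.8 49. ] 86.8 z 120.6 [219. 227. 228.]
tops100
px [277. 118.] n 216 rect [ 546.4 -346. ] [49.9 49.5] 10.2 z 100.9 [169. 180. 181.]
px [317. 120.] n 219 rect [ 473.3 -264.8] [47.9 48.4] 45.9 z 101.0 [212. 223. 224.]
px [271. 149.] n 284 rect [ 627.  -269.7] [48.  47.7] 5.2 z 100.0 [ 73. 118. 154.]
px [373. 203.] n 82 rect [567.   19.4] [33.8 65.1] 37.4 z 99.7 [100. 133. 154.]
px [346. 217.] n 87 rect [636.3   2.2] [31.7 61.6] 39.5 z 99.4 [ 99. 131. 152.]
px [305. 258.] n 85 rect [767.1   9.7] [22.9 30.8] 56.7 z 97.3 [194. 209. 213.]
px [464. 273.] n 79 rect [554.8 263.8] [24.4 50.1] 2.6 z 100.4 [124. 143. 145.]
px [443. 295.] n 71 rect [625.  261.6] [20.2 48.6] 9.8 z 99.7 [129. 149. 152.]
board
px [380. 200
[... 1534 characters left out ...]
71.7] [47.4 50.2] 9.9 z 98.7 [ 79. 120. 148.]
px [295. 244.] n 229 rect [ 472.4 -267.4] [48.8 48.8] 51.1 z 99.3 [216. 228. 225.]
px [332. 261.] n 260 rect [ 545.1 -346.8] [49.1 47.2] 68.0 z 99.5 [166. 178. 176.]
board
px [272. 153.] n 786 rect [527.8 279.7] [131.4 250.7] 82.4 z 58.9 
px [290. 193.] n 1303 rect [541.4  11.5] [132.7 251. ] 87.5 z 58.9 
rails
px [263. 157.] n 160 rect [515.1 270.4] [156.1 247.2] 82.6 z 69.7 
px [343. 153.] n 237 rect [751.  178.7] [101.1  78. ] 77.3 z 78.8 
px [302. 193.] n 454 rect [540.3   2. ] [157.3 270.7] 87.7 z 73.3 
px [352. 244.] n 169 rect [ 617.1 -284.8] [33.3 63.6] 53.1 z 79.1 
disc
px [323. 262.] n 4957 rect [ 549.7 -270.8] [287.9 286.1] 39.7 z 38.9
```

View pics/crop0.png

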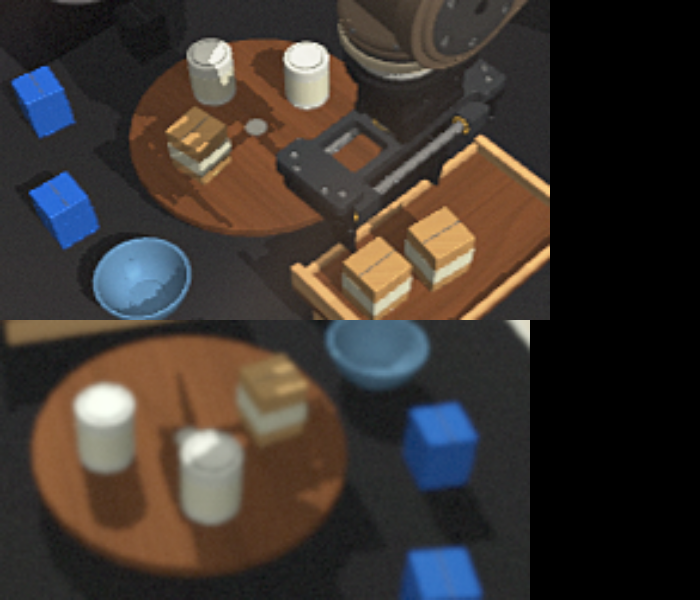

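There are 3 new items: tins at (473,-266) and (546,-346) and a carton at (627,-270). All stand about 78 mm from the susan axis (549,-268), and their tops are at z = 100 as they should be. The blue and black cubes standing on the counter are decoys. I'll start with tin_old1.

```bash
cat >> h.py <<'E'
RACK={'t':(526.9,269.6,-7.5),'c':(539.3,3.5,-2.2)}
def slot(r,x,y=0):
    cx,cy,a=RACK[r];a=np.radians(a)
    return cx+x*np.cos(a)-y*np.sin(a), cy+x*np.sin(a)+y*np.cos(a)
def local(r,X,Y):
    cx,cy,a=RACK[r];a=np.radians(a)
    return np.round(((X-cx)*np.cos(a)+(Y-cy)*np.sin(a),-(X-cx)*np.sin(a)+(Y-cy)*np.cos(a)),1)
def plan(tg,p=None,psi=None):
    """tg list of (x,y,z,psi deg); prints turn wy deg first, then offset in cm tool axes"""
    s=manip.sense()
    if p is None: p=s['tcp_pos']; R=s['tool_rot']; psi=np.degrees(np.arctan2(R[1,0],R[0,0]))
    print('now',np.round(p,1),round(psi,1),'t',round(s['time_s'],1),'gap',round(s['finger_gap'],1),'F',s['force'].round(1))
    for t in tg:
        a=np.radians(t[3]);d=np.array(t[:3])-p
        print('to',np.round(t,1),'turn wy',round(psi-t[3],1),'off cm',np.round([(d[0]*np.cos(a)+d[1]*np.sin(a))/10,-d[2]/10,(-d[0]*np.sin(a)+d[1]*np.cos(a))/10],2))
        p=np.array(t[:3]);psi=t[3]
E
python3 - <<'E'
from h import *
for r,p in [('t',(541.5,262)),('t',(610.5,258.5)),('c',(554.9,9.2)),('c',(623.2,-9))]: print(local(r,*p))
a=slot('t',-96)
plan([(541.5,262,214,82.5),(541.5,262,78,82.5),(541.5,262,90,82.5),(*a,90,82.5)])
E
```

```text
[15.5 -5.6]
[84.3 -0.1]
[15.4  6.3]
[84.3 -9.3]
now [624.8   0.  214.1] -0.0 t 0.1 gap 94.9 F [ 0.3 -0.3 -0.4]
to [541.5 262.  214.   82.5] turn wy -82.5 off cm [2.488e+01 1.000e-02 1.168e+01]
to [541.5 262.   78.   82.5] turn wy 0.0 off cm [ 0.  13.6  0. ]
to [541.5 262.   90.   82.5] turn wy 0.0 off cm [ 0.  -1.2  0. ]
to [431.7 282.1  90.   82.5] turn wy 0.0 off cm [ 0.56 -0.   11.15]
```

Emit:
{"op": "play_rows", "data": {"offset": [[0, 0, 0], [0, 0, 0], [0, 0, 0], [0, 0, 0], [0, 0, 0], [0, 0, 0], [0, 0, 0], [0, 0, 0], [0, 0, 0], [0, 0, 0], [0, 0, 0], [0, 0, 0], [3.11, 0, 1.46], [3.11, 0, 1.46], [3.11, 0, 1.46], [3.11, 0, 1.46], [3.11, 0, 1.46], [3.11, 0, 1.46], [3.11, 0, 1.46], [3.11, 0, 1.46]], "rotation": [[0, -6.875, 0], [0, -6.875, 0], [0, -6.875, 0], [0, -6.875, 0], [0, -6.875, 0], [0, -6.875, 0], [0, -6.875, 0], [0, -6.875, 0], [0, -6.875, 0], [0, -6.875, 0], [0, -6.875, 0], [0, -6.875, 0], [0, 0, 0], [0, 0, 0], [0, 0, 0], [0, 0, 0], [0, 0, 0], [0, 0, 0], [0, 0, 0], [0, 0, 0]], "hand": [1, 1, 1, 1, 1, 1, 1, 1, 1, 1, 1, 1, 1, 1, 1, 1, 1, 1, 1, 1], "squeeze": 12}}

```text
time_s: 1.77
tcp_pos: [540.8, 263.4, 214.4]
tool_rot: [[0.131, -0.0, -0.991], [0.991, -0.0, 0.131], [-0.0, -1.0, 0.0]]
force: [1.1, -0.8, 0.1]
finger_gap: 95.6
```

Run:
```python
from h import *
c=cam('wrist');cv2.imwrite('pics/w1.png',c['image']);W=pts(c)
blobs(W,112,128,c['image']);print('rails');blobs(W,66,95,None,amin=200);blobs(W,56,64,None,amin=300)
plan([(541.5,262,78,82.5)])
```

```text
px [321. 198.] n 3027 rect [540.6 264.7] [49.1 48.9] 84.1 z 119.9 [238. 242. 244.]
px [ 22. 245.] n 1884 rect [553.1  14.4] [43.1 42.6] 80.5 z 118.9 [ 97. 140. 175.]
px [327. 271.] n 2133 rect [603.1 261.2] [49.8 37. ] 82.6 z 119.9 [232. 237. 239.]
rails
px [327.  94.] n 7266 rect [522.1 272.2] [150.4 261.1] 82.7 z 69.7 
px [ 83. 121.] n 2955 rect [499.6  42.1] [ 82.3 185.6] 88.0 z 69.7 
px [321. 164.] n 245 rect [523.8 266.9] [46.3 15.7] 83.5 z 82.3 
px [ 66. 228.] n 1537 rect [554.7  11.6] [48.6 47.1] 79.9 z 81.3 
px [325. 238.] n 536 rect [593.9 262.5] [48.5 19.2] 82.6 z 82.2 
px [262. 356.] n 691 rect [718.3 176.5] [62.4 17. ] 84.9 z 75.6 
px [327. 134.] n 33959 rect [527.  271.5] [138.9 251.6] 82.6 z 59.1 
px [123. 172.] n 1141 rect [521.6  81.1] [  2.8 226.2] 87.9 z 60.1 
px [ 59. 158.] n 15674 rect [504.4   9.2] [122.7 178.4] 87.6 z 59.0 
px [266. 347.] n 303 rect [721.4 175.7] [70.8 22.8] 85.9 z 59.9 
now [539.  268.1 214.5] 82.6 t 1.8 gap 95.0 F [-2.2  3.9 -0.2]
to [541.5 262.   78.   82.5] turn wy 0.1 off cm [-0.57 13.65 -0.33]
```

View pics/w1.png

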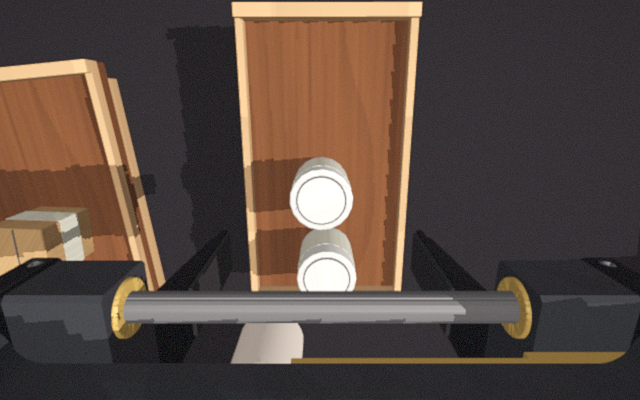

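The wrist view shows the rack straight ahead with tin_old1 at (321,198), which agrees with the scene measurement. Next I let the arm settle, descend, grip and lift.

Emit:
{"op": "play_rows", "data": {"offset": [[0, 0, 0], [0, 0, 0], [0, 0, 0], [0, 3, 0], [0, 3, 0], [0, 3, 0], [0, 3, 0], [0, 1.6, 0], [0, 0, 0], [0, 0, 0], [0, 0, 0], [0, 0, 0]], "rotation": [[0, 0, 0], [0, 0, 0], [0, 0, 0], [0, 0, 0], [0, 0, 0], [0, 0, 0], [0, 0, 0], [0, 0, 0], [0, 0, 0], [0, 0, 0], [0, 0, 0], [0, 0, 0]], "hand": [1, 1, 1, 1, 1, 1, 1, 1, 1, 1, 1, 1]}}

```text
time_s: 2.82
tcp_pos: [542.6, 261.8, 80.2]
tool_rot: [[0.131, 0.002, -0.991], [0.991, 0.001, 0.131], [0.001, -1.0, -0.002]]
force: [0.2, -0.7, 0.8]
finger_gap: 95.5
```

Emit:
{"op": "play_rows", "data": {"offset": [[0, 0, 0], [0, 0, 0], [0, 0, 0], [0, 0, 0], [0, 0, 0], [0, 0, 0], [0, 0, 0], [0, 0, 0], [0, 0, 0], [0, 0, 0]], "rotation": [[0, 0, 0], [0, 0, 0], [0, 0, 0], [0, 0, 0], [0, 0, 0], [0, 0, 0], [0, 0, 0], [0, 0, 0], [0, 0, 0], [0, 0, 0]], "hand": [0.7, 0.6, 0.5, 0.4, 0.4, 0.4, 0.4, 0.4, 0.4, 0.4], "squeeze": 12}}

```text
time_s: 3.65
tcp_pos: [541.7, 262.0, 78.6]
tool_rot: [[0.131, 0.0, -0.991], [0.991, 0.0, 0.131], [0.0, -1.0, -0.0]]
force: [0.4, 0.4, -0.3]
finger_gap: 49.8
```

Run:
```python
from h import *
a=slot('t',-96)
plan([(*manip.sense()['tcp_pos'][:2],90,82.5),(*a,90,82.5)])
```

```text
now [541.7 262.   78.6] 82.5 t 3.6 gap 49.8 F [ 0.4  0.4 -0.3]
to [541.7 262.   90.   82.5] turn wy 0.0 off cm [ 0.   -1.14  0.  ]
to [431.7 282.1  90.   82.5] turn wy 0.0 off cm [ 0.56 -0.   11.17]
```

Emit:
{"op": "play_rows", "data": {"offset": [[0, -0.5, 0], [0, -0.5, 0], [0.07, 0, 0.9], [0.07, 0, 1.6], [0.07, 0, 1.6], [0.07, 0, 1.6], [0.07, 0, 1.6], [0.07, 0, 1.6], [0.07, 0, 1.4], [0.07, 0, 0.87], [0, 0, 0], [0, 0, 0], [0, 0, 0], [0, 0, 0], [0, 0.5, 0], [0, 0.5, 0], [0, 0, 0], [0, 0, 0], [0, 0, 0], [0, 0, 0]], "rotation": [[0, 0, 0], [0, 0, 0], [0, 0, 0], [0, 0, 0], [0, 0, 0], [0, 0, 0], [0, 0, 0], [0, 0, 0], [0, 0, 0], [0, 0, 0], [0, 0, 0], [0, 0, 0], [0, 0, 0], [0, 0, 0], [0, 0, 0], [0, 0, 0], [0, 0, 0], [0, 0, 0], [0, 0, 0], [0, 0, 0]], "hand": [0.4, 0.4, 0.4, 0.4, 0.4, 0.4, 0.4, 0.4, 0.4, 0.4, 0.4, 0.4, 0.4, 0.4, 0.4, 0.4, 0.4, 0.4, 0.4, 0.4]}}

```text
time_s: 5.32
tcp_pos: [431.7, 282.0, 78.4]
tool_rot: [[0.131, -0.0, -0.991], [0.991, -0.0, 0.131], [-0.0, -1.0, 0.0]]
force: [-1.0, -0.4, -1.9]
finger_gap: 50.3
```

Emit:
{"op": "play_rows", "data": {"offset": [[0, 0, 0], [0, 0, 0], [0, 0, 0], [0, 0, 0], [0, -2, 0], [0, -3, 0], [0, -3, 0], [0, -3, 0], [0, -2, 0], [0, 0, 0], [0, 0, 0], [0, 0, 0]], "rotation": [[0, 0, 0], [0, 0, 0], [0, 0, 0], [0, 0, 0], [0, 0, 0], [0, 0, 0], [0, 0, 0], [0, 0, 0], [0, 0, 0], [0, 0, 0], [0, 0, 0], [0, 0, 0]], "hand": [0.6, 0.7, 0.85, 0.85, 0.85, 0.85, 0.85, 0.85, 1, 1, 1, 1]}}

```text
time_s: 6.32
tcp_pos: [431.3, 281.9, 207.9]
tool_rot: [[0.131, -0.001, -0.991], [0.991, -0.0, 0.131], [-0.001, -1.0, 0.001]]
force: [0.1, 0.2, -0.9]
finger_gap: 94.5
```

Run:
```python
from h import *
c=cam('wrist');W=pts(c);blobs(W,112,128,c['image'])
c=cam('scene');W=pts(c);blobs(W,112,128,c['image']);print();blobs(W,92,107,c['image'],amin=100);blobs(W,66,95,None,amin=500)
plan([(610.5,258.5,208,82.5),(610.5,258.5,78,82.5),(*slot('t',-40),90,82.5)])
```

```text
px [322. 200.] n 3178 rect [430.9 283.9] [49.4 49.1] 29.9 z 119.9 [247. 248. 249.]
px [374. 194.] n 380 rect [554.9  10.4] [46.7 47. ] 80.5 z 119.9 [ 95. 156. 203.]
px [347. 207.] n 399 rect [623.6  -7.9] [46.9 47.1] 85.9 z 120.0 [ 96. 156. 204.]
px [509. 235.] n 429 rect [431.7 282.5] [49.1 48.6] 11.2 z 120.4 [211. 221. 221.]
px [304. 250.] n 133 rect [764.2   6.1] [25.5 23.3] 44.7 z 124.8 [217. 230. 233.]
px [449. 284.] n 505 rect [610.4 258.6] [48.  48.4] 21.6 z 120.6 [217. 225. 226.]

px [277. 118.] n 230 rect [ 545.7 -344.9] [49.5 47.2] 22.0 z 100.4 [211. 222. 223.]
px [317. 120.] n 228 rect [ 473.2 -264.4] [47.5 48.8] 40.5 z 100.8 [211. 222. 223.]
px [271. 150.] n 299 rect [ 626.7 -270.5] [47.4 48. ] 9.0 z 100.0 [ 95. 156. 204.]
px [372. 203.] n 107 rect [567.   19.5] [34.  65.1] 37.6 z 99.8 [ 98. 130. 150.]
px [501. 245.] n 100 rect [445.4 283.5] [23.  49.5] 5.1 z 99.8 [120. 139. 141.]
px [305. 258.] n 100 rect [767.    8.8] [26.9 34.5] 50.3 z 96.5 [194. 209. 213.]
px [369. 205.] n 1380 rect [540.2   3.1] [152.9 272.8] 87.8 z 73.1 
px [461. 281.] n 1649 rect [525.9 269.7] [150.6 274. ] 82.5 z 73.3 
px [366. 312.] n 591 rect [753.  182.3] [100.4  79.5] 76.4 z 84.0 
now [431.2 281.8 207.4] 82.5 t 6.4 gap 94.9 F [ 0.1 -0.2 -0.6]
to [610.5 258.5 208.   82.5] turn wy -0.0 off cm [  0.03  -0.06 -18.08]
to [610.5 258.5  78.   82.5] turn wy 0.0 off cm [ 0. 13.  0.]
to [487.2 274.8  90.   82.5] turn wy 0.0 off cm [ 1.000e-02 -1.200e+00  1.243e+01]
```

tin_old1 now stands at (431.7,282.5), which is on its slot. Next is tin_old2.

Emit:
{"op": "play_rows", "data": {"offset": [[0, 0, -2], [0, 0, -3], [0, 0, -3], [0, 0, -3], [0, 0, -3], [0, 0, -2.6], [0, 0, -1.5], [0, 0, 0], [0, 0, 0], [0, 0, 0], [0, 0, 0], [0, 3, 0], [0, 3, 0], [0, 3, 0], [0, 3, 0], [0, 1, 0], [0, 0, 0], [0, 0, 0], [0, 0, 0], [0, 0, 0]], "rotation": [[0, 0, 0], [0, 0, 0], [0, 0, 0], [0, 0, 0], [0, 0, 0], [0, 0, 0], [0, 0, 0], [0, 0, 0], [0, 0, 0], [0, 0, 0], [0, 0, 0], [0, 0, 0], [0, 0, 0], [0, 0, 0], [0, 0, 0], [0, 0, 0], [0, 0, 0], [0, 0, 0], [0, 0, 0], [0, 0, 0]], "hand": [1, 1, 1, 1, 1, 1, 1, 1, 1, 1, 1, 1, 1, 1, 1, 1, 1, 1, 1, 1]}}

```text
time_s: 8.08
tcp_pos: [611.9, 258.8, 80.7]
tool_rot: [[0.13, 0.003, -0.991], [0.991, 0.001, 0.13], [0.001, -1.0, -0.003]]
force: [-1.0, 0.7, 0.3]
finger_gap: 95.1
```

Emit:
{"op": "play_rows", "data": {"offset": [[0, 0, 0], [0, 0, 0], [0, 0, 0], [0, 0, 0], [0, 0, 0], [0, 0, 0], [0, 0, 0], [0, 0, 0], [0, 0, 0], [0, 0, 0]], "rotation": [[0, 0, 0], [0, 0, 0], [0, 0, 0], [0, 0, 0], [0, 0, 0], [0, 0, 0], [0, 0, 0], [0, 0, 0], [0, 0, 0], [0, 0, 0]], "hand": [0.7, 0.6, 0.5, 0.4, 0.4, 0.4, 0.4, 0.4, 0.4, 0.4], "squeeze": 12}}

```text
time_s: 8.92
tcp_pos: [611.1, 258.4, 78.6]
tool_rot: [[0.131, 0.0, -0.991], [0.991, -0.0, 0.131], [-0.0, -1.0, -0.0]]
force: [0.4, -0.7, -0.7]
finger_gap: 49.9
```

Run:
```python
from h import *
plan([(*slot('t',-40),90,82.5)])
```

```text
now [611.1 258.4  78.6] 82.5 t 8.9 gap 49.9 F [ 0.4 -0.7 -0.7]
to [487.2 274.8  90.   82.5] turn wy 0.0 off cm [ 1.00e-02 -1.14e+00  1.25e+01]
```

Emit:
{"op": "play_rows", "data": {"offset": [[0, -0.5, 0], [0, -0.5, 0], [0, 0, 1.0], [0, 0, 1.8], [0, 0, 1.8], [0, 0, 1.8], [0, 0, 1.8], [0, 0, 1.8], [0, 0, 1.5], [0, 0, 0.95], [0, 0, 0], [0, 0, 0], [0, 0, 0], [0, 0, 0], [0, 0.5, 0], [0, 0.5, 0], [0, 0, 0], [0, 0, 0], [0, 0, 0], [0, 0, 0]], "rotation": [[0, 0, 0], [0, 0, 0], [0, 0, 0], [0, 0, 0], [0, 0, 0], [0, 0, 0], [0, 0, 0], [0, 0, 0], [0, 0, 0], [0, 0, 0], [0, 0, 0], [0, 0, 0], [0, 0, 0], [0, 0, 0], [0, 0, 0], [0, 0, 0], [0, 0, 0], [0, 0, 0], [0, 0, 0], [0, 0, 0]], "hand": [0.4, 0.4, 0.4, 0.4, 0.4, 0.4, 0.4, 0.4, 0.4, 0.4, 0.4, 0.4, 0.4, 0.4, 0.4, 0.4, 0.4, 0.4, 0.4, 0.4]}}

```text
time_s: 10.58
tcp_pos: [487.7, 274.6, 78.4]
tool_rot: [[0.131, -0.0, -0.991], [0.991, -0.0, 0.131], [-0.0, -1.0, 0.0]]
force: [-0.0, 0.2, -0.9]
finger_gap: 49.5
```

Emit:
{"op": "play_rows", "data": {"offset": [[0, 0, 0], [0, 0, 0], [0, 0, 0], [0, 0, 0], [0, -2, 0], [0, -3, 0], [0, -3, 0], [0, -3, 0], [0, -2, 0], [0, 0, 0], [0, 0, 0], [0, 0, 0]], "rotation": [[0, 0, 0], [0, 0, 0], [0, 0, 0], [0, 0, 0], [0, 0, 0], [0, 0, 0], [0, 0, 0], [0, 0, 0], [0, 0, 0], [0, 0, 0], [0, 0, 0], [0, 0, 0]], "hand": [0.6, 0.7, 0.85, 0.85, 0.85, 0.85, 0.85, 0.85, 1, 1, 1, 1]}}

```text
time_s: 11.58
tcp_pos: [487.3, 274.5, 207.9]
tool_rot: [[0.131, -0.001, -0.991], [0.991, -0.0, 0.131], [-0.0, -1.0, 0.001]]
force: [0.0, -0.5, -1.0]
finger_gap: 94.2
```

Run:
```python
from h import *
c=cam('scene');W=pts(c);blobs(W,112,128,c['image']);print();blobs(W,92,107,c['image'],amin=150)
plan([(554.9,10,208,87.8),(554.9,10,78,87.8),(*slot('c',-97),90,87.8)])
```

```text
px [374. 194.] n 385 rect [555.3  10.2] [47.9 46.9] 81.7 z 119.9 [ 96. 156. 204.]
px [347. 207.] n 401 rect [623.5  -7.9] [47.1 47.2] 85.5 z 119.9 [ 95. 156. 204.]
px [500. 243.] n 875 rect [459.3 278.8] [ 48.7 105. ] 82.4 z 120.4 [212. 221. 221.]
px [304. 250.] n 131 rect [764.7   6.6] [24.1 23.2] 45.4 z 124.7 [216. 228. 232.]

px [277. 118.] n 225 rect [ 544.9 -345. ] [50.5 46.8] 6.0 z 100.6 [211. 222. 223.]
px [317. 120.] n 227 rect [ 473.4 -264.3] [48.4 48.4] 47.5 z 100.7 [170. 181. 182.]
px [271. 150.] n 290 rect [ 627.1 -270.6] [46.4 47.7] 6.8 z 100.2 [ 96. 157. 205.]
now [487.3 274.5 207.6] 82.5 t 11.6 gap 94.5 F [ 0.2 -0.3 -1. ]
to [554.9  10.  208.   87.8] turn wy -5.3 off cm [-26.17  -0.04  -7.77]
to [554.9  10.   78.   87.8] turn wy 0.0 off cm [ 0. 13.  0.]
to [442.4   7.2  90.   87.8] turn wy 0.0 off cm [-0.71 -1.2  11.23]
```

Emit:
{"op": "play_rows", "data": {"offset": [[-1.8, 0, -0.7], [-3, 0, -1.2], [-3, 0, -1.2], [-3, 0, -1.2], [-3, 0, -1.2], [-3, 0, -1.2], [-3, 0, -1.2], [-3, 0, -1.2], [-2.5, 0, -1.05], [0, 0, 0], [0, 0, 0], [0, 0, 0], [0, 0, 0], [0, 3, 0], [0, 3, 0], [0, 3, 0], [0, 3, 0], [0, 1, 0], [0, 0, 0], [0, 0, 0]], "rotation": [[0, 0, 0], [0, 0, 0], [0, 0, 0], [0, 0, 0], [0, 0, 0], [0, 0, 0], [0, 0, 0], [0, 0, 0], [0, 0, 0], [0, 0, 0], [0, 0, 0], [0, 0, 0], [0, 0, 0], [0, 0, 0], [0, 0, 0], [0, 0, 0], [0, 0, 0], [0, 0, 0], [0, 0, 0], [0, 0, 0]], "hand": [1, 1, 1, 1, 1, 1, 1, 1, 1, 1, 1, 1, 1, 1, 1, 1, 1, 1, 1, 1]}}

```text
time_s: 13.3
tcp_pos: [555.6, 11.2, 79.2]
tool_rot: [[0.13, -0.0, -0.992], [0.992, 0.0, 0.13], [0.0, -1.0, 0.0]]
force: [0.4, 0.0, 0.4]
finger_gap: 95.0
```

Emit:
{"op": "play_rows", "data": {"offset": [[0, 0, 0], [0, 0, 0], [0, 0, 0], [0, 0, 0], [0, 0, 0], [0, 0, 0], [0, 0, 0], [0, 0, 0], [0, 0, 0], [0, 0, 0]], "rotation": [[0, 0, 0], [0, 0, 0], [0, 0, 0], [0, 0, 0], [0, 0, 0], [0, 0, 0], [0, 0, 0], [0, 0, 0], [0, 0, 0], [0, 0, 0]], "hand": [0.8, 0.7, 0.6, 0.5, 0.35, 0.35, 0.35, 0.35, 0.35, 0.35], "squeeze": 12}}

```text
time_s: 14.13
tcp_pos: [555.3, 10.5, 78.7]
tool_rot: [[0.131, 0.0, -0.991], [0.991, -0.0, 0.131], [-0.0, -1.0, -0.0]]
force: [0.3, -1.0, 1.3]
finger_gap: 46.5
```

Run:
```python
from h import *
plan([(*slot('c',-97),90,87.8)])
```

```text
now [555.3  10.5  78.7] 82.5 t 14.1 gap 46.5 F [ 0.3 -1.   1.3]
to [442.4   7.2  90.   87.8] turn wy -5.3 off cm [-0.76 -1.13 11.28]
```

Emit:
{"op": "play_rows", "data": {"offset": [[0, -0.5, 0], [0, -0.5, 0], [0, 0, 0], [-0.1, 0, 1.0], [-0.1, 0, 1.7], [-0.1, 0, 1.7], [-0.1, 0, 1.7], [-0.1, 0, 1.7], [-0.1, 0, 1.6], [-0.1, 0, 1.2], [-0.06, 0, 0.65], [0, 0, 0], [0, 0, 0], [0, 0, 0], [0, 0, 0], [0, 0.5, 0], [0, 0.5, 0], [0, 0, 0], [0, 0, 0], [0, 0, 0]], "rotation": [[0, 0, 0], [0, -2.6, 0], [0, -2.7, 0], [0, 0, 0], [0, 0, 0], [0, 0, 0], [0, 0, 0], [0, 0, 0], [0, 0, 0], [0, 0, 0], [0, 0, 0], [0, 0, 0], [0, 0, 0], [0, 0, 0], [0, 0, 0], [0, 0, 0], [0, 0, 0], [0, 0, 0], [0, 0, 0], [0, 0, 0]], "hand": [0.35, 0.35, 0.35, 0.35, 0.35, 0.35, 0.35, 0.35, 0.35, 0.35, 0.35, 0.35, 0.35, 0.35, 0.35, 0.35, 0.35, 0.35, 0.35, 0.35]}}

```text
time_s: 15.8
tcp_pos: [442.5, 7.4, 78.3]
tool_rot: [[0.038, -0.001, -0.999], [0.999, 0.0, 0.038], [0.0, -1.0, 0.001]]
force: [-0.2, -0.2, -1.4]
finger_gap: 46.0
```

Emit:
{"op": "play_rows", "data": {"offset": [[0, 0, 0], [0, 0, 0], [0, 0, 0], [0, 0, 0], [0, -2, 0], [0, -3, 0], [0, -3, 0], [0, -3, 0], [0, -2, 0], [0, 0, 0], [0, 0, 0], [0, 0, 0]], "rotation": [[0, 0, 0], [0, 0, 0], [0, 0, 0], [0, 0, 0], [0, 0, 0], [0, 0, 0], [0, 0, 0], [0, 0, 0], [0, 0, 0], [0, 0, 0], [0, 0, 0], [0, 0, 0]], "hand": [0.6, 0.7, 0.85, 0.85, 0.85, 0.85, 0.85, 0.85, 1, 1, 1, 1]}}

```text
time_s: 16.8
tcp_pos: [442.1, 7.4, 207.9]
tool_rot: [[0.038, -0.001, -0.999], [0.999, 0.0, 0.038], [0.0, -1.0, 0.001]]
force: [0.1, 0.3, -0.1]
finger_gap: 94.7
```

Run:
```python
from h import *
for n in ['scene','side','wrist']:
    c=cam(n);W=pts(c);print(n);blobs(W,112,128,c['image'])
    if n!='wrist': blobs(W,92,107,c['image'],amin=150)
plan([(623.5,-8.3,208,87.8)])
```

```text
scene
px [405. 166.] n 340 rect [441.8   8. ] [46.7 48. ] 87.5 z 119.8 [ 95. 155. 203.]
px [347. 207.] n 403 rect [623.5  -8.2] [47.  46.4] 86.2 z 120.1 [ 95. 156. 204.]
px [500. 243.] n 879 rect [459.  278.7] [ 48.7 106.6] 82.5 z 120.3 [212. 220. 221.]
px [304. 250.] n 129 rect [764.4   6.3] [23.7 23.2] 45.6 z 125.0 [216. 228. 231.]
px [277. 118.] n 228 rect [ 546.7 -344.9] [50.6 46.9] 17.0 z 100.7 [210. 221. 222.]
px [317. 120.] n 226 rect [ 473.5 -264.4] [48.9 48.3] 46.1 z 100.7 [202. 213. 215.]
px [271. 150.] n 296 rect [ 627.  -270.5] [46.9 47.8] 7.0 z 100.1 [ 96. 157. 205.]
side
px [248. 142.] n 40 rect [417.5 279.9] [47.7 20.3] 88.4 z 118.6 [189. 201. 199.]
px [363. 167.] n 45 rect [764.    1.6] [21.2 25. ] 23.4 z 121.8 [174. 189. 190.]
px [324. 176.] n 140 rect [623.  -10.7] [51.3 45.9] 84.4 z 118.3 [102. 151. 182.]
px [266. 182.] n 149 rect [441.8   5.4] [49.4 46. ] 86.3 z 118.5 [102. 152. 182.]
px [353. 235.] n 241 rect [ 627. -273.] [47.  49.4] 6.5 z 98.5 [102. 153. 184.]
px [295. 244.] n 236 rect [ 472.5 -267.6] [49.2 49.2] 22.3 z 99.3 [201. 212. 210.]
px [332. 261.] n 273 rect [ 546.1 -347.7] [48.6 48. ] 42.0 z 99.5 [209. 221. 219.]
wrist
px [321. 200.] n 3496 rect [441.9   9.2] [45.9 46.4] 86.8 z 119.1 [150. 205. 244.]
px [632. 244.] n 676 rect [488.2 257. ] [41.3 12.8] 5.7 z 118.3 [190. 193. 195.]
now [442.2   7.4 207.6] 87.8 t 16.9 gap 95.3 F [ 0.1  0.8 -0.2]
to [623.5  -8.3 208.   87.8] turn wy -0.0 off cm [ -0.87  -0.04 -18.18]
```

carton_old1 is placed. Next is carton_old2.

Emit:
{"op": "play_rows", "data": {"offset": [[-0.12, 0, -2], [-0.12, 0, -3], [-0.12, 0, -3], [-0.12, 0, -3], [-0.12, 0, -3], [-0.12, 0, -2.6], [-0.15, 0, -1.55], [0, 0, 0], [0, 0, 0], [0, 0, 0], [0, 0, 0], [0, 3, 0], [0, 3, 0], [0, 3, 0], [0, 3, 0], [0, 1, 0], [0, 0, 0], [0, 0, 0], [0, 0, 0], [0, 0, 0]], "rotation": [[0, 0, 0], [0, 0, 0], [0, 0, 0], [0, 0, 0], [0, 0, 0], [0, 0, 0], [0, 0, 0], [0, 0, 0], [0, 0, 0], [0, 0, 0], [0, 0, 0], [0, 0, 0], [0, 0, 0], [0, 0, 0], [0, 0, 0], [0, 0, 0], [0, 0, 0], [0, 0, 0], [0, 0, 0], [0, 0, 0]], "hand": [1, 1, 1, 1, 1, 1, 1, 1, 1, 1, 1, 1, 1, 1, 1, 1, 1, 1, 1, 1]}}

```text
time_s: 18.62
tcp_pos: [624.4, -8.4, 80.6]
tool_rot: [[0.038, 0.003, -0.999], [0.999, -0.0, 0.038], [-0.0, -1.0, -0.003]]
force: [-0.4, 0.3, 0.1]
finger_gap: 94.8
```

Emit:
{"op": "play_rows", "data": {"offset": [[0, 0, 0], [0, 0, 0], [0, 0, 0], [0, 0, 0], [0, 0, 0], [0, 0, 0], [0, 0, 0], [0, 0, 0], [0, 0, 0], [0, 0, 0]], "rotation": [[0, 0, 0], [0, 0, 0], [0, 0, 0], [0, 0, 0], [0, 0, 0], [0, 0, 0], [0, 0, 0], [0, 0, 0], [0, 0, 0], [0, 0, 0]], "hand": [0.8, 0.7, 0.6, 0.5, 0.35, 0.35, 0.35, 0.35, 0.35, 0.35], "squeeze": 12}}

```text
time_s: 19.45
tcp_pos: [623.6, -8.3, 78.6]
tool_rot: [[0.038, 0.0, -0.999], [0.999, 0.0, 0.038], [0.0, -1.0, -0.0]]
force: [-0.8, -0.5, -1.3]
finger_gap: 46.4
```

Run:
```python
from h import *
plan([(*slot('c',-44),90,87.8)])
```

```text
now [623.6  -8.3  78.6] 87.8 t 19.4 gap 46.4 F [-0.8 -0.5 -1.3]
to [495.3   5.2  90.   87.8] turn wy -0.0 off cm [ 0.86 -1.14 12.87]
```

Emit:
{"op": "play_rows", "data": {"offset": [[0, -0.5, 0], [0, -0.5, 0], [0.1, 0, 1.0], [0.11, 0, 1.9], [0.11, 0, 1.9], [0.11, 0, 1.9], [0.11, 0, 1.9], [0.11, 0, 1.9], [0.11, 0, 1.5], [0.1, 0, 0.87], [0, 0, 0], [0, 0, 0], [0, 0, 0], [0, 0, 0], [0, 0.5, 0], [0, 0.5, 0], [0, 0, 0], [0, 0, 0], [0, 0, 0], [0, 0, 0]], "rotation": [[0, 0, 0], [0, 0, 0], [0, 0, 0], [0, 0, 0], [0, 0, 0], [0, 0, 0], [0, 0, 0], [0, 0, 0], [0, 0, 0], [0, 0, 0], [0, 0, 0], [0, 0, 0], [0, 0, 0], [0, 0, 0], [0, 0, 0], [0, 0, 0], [0, 0, 0], [0, 0, 0], [0, 0, 0], [0, 0, 0]], "hand": [0.35, 0.35, 0.35, 0.35, 0.35, 0.35, 0.35, 0.35, 0.35, 0.35, 0.35, 0.35, 0.35, 0.35, 0.35, 0.35, 0.35, 0.35, 0.35, 0.35]}}

```text
time_s: 21.12
tcp_pos: [495.3, 5.2, 78.4]
tool_rot: [[0.038, -0.0, -0.999], [0.999, 0.0, 0.038], [0.0, -1.0, 0.0]]
force: [-0.2, -0.1, -1.1]
finger_gap: 46.4
```

Emit:
{"op": "play_rows", "data": {"offset": [[0, 0, 0], [0, 0, 0], [0, 0, 0], [0, 0, 0], [0, -2, 0], [0, -3, 0], [0, -3, 0], [0, -3, 0], [0, -2, 0], [0, 0, 0], [0, 0, 0], [0, 0, 0]], "rotation": [[0, 0, 0], [0, 0, 0], [0, 0, 0], [0, 0, 0], [0, 0, 0], [0, 0, 0], [0, 0, 0], [0, 0, 0], [0, 0, 0], [0, 0, 0], [0, 0, 0], [0, 0, 0]], "hand": [0.6, 0.7, 0.85, 0.85, 0.85, 0.85, 0.85, 0.85, 1, 1, 1, 1]}}

```text
time_s: 22.12
tcp_pos: [494.9, 5.2, 207.9]
tool_rot: [[0.038, -0.001, -0.999], [0.999, 0.0, 0.038], [0.0, -1.0, 0.001]]
force: [-0.1, -0.6, 0.4]
finger_gap: 94.4
```

Run:
```python
from h import *
for n in ['scene','side']:
    c=cam(n);W=pts(c);print(n);blobs(W,112,128,c['image'])
    if n!='wrist': blobs(W,92,107,c['image'],amin=150)
plan([(627,-271,208,0),(627,-271,58,0)])
plan([(473,-265.5,208,0),(473,-265.5,58,0)])
```

```text
scene
px [396. 173.] n 665 rect [469.3   7.3] [ 47.4 100.4] 86.7 z 119.8 [ 94. 153. 200.]
px [500. 243.] n 878 rect [459.3 278.8] [ 48.4 105.8] 82.5 z 120.4 [212. 220. 221.]
px [304. 250.] n 134 rect [764.6   6.3] [24.9 23.5] 48.4 z 124.9 [216. 229. 232.]
px [277. 118.] n 230 rect [ 546.  -345.8] [49.  48.6] 85.6 z 100.7 [210. 221. 222.]
px [317. 120.] n 230 rect [ 472.9 -264.6] [46.9 49.1] 10.5 z 100.5 [144. 155. 157.]
px [271. 150.] n 296 rect [ 627.1 -271. ] [46.7 48.6] 8.3 z 100.2 [ 96. 157. 205.]
side
px [265. 140.] n 70 rect [481.2 273.5] [47.2 37.3] 78.3 z 119.2 [199. 210. 208.]
px [251. 141.] n 84 rect [429.4 276.3] [48.3 46.8] 66.9 z 119.1 [200. 211. 209.]
px [364. 167.] n 48 rect [763.4   3.5] [23.4 23.3] 71.5 z 121.5 [171. 185. 186.]
px [283. 180.] n 144 rect [494.6   4. ] [47.3 46.1] 85.8 z 118.5 [102. 152. 182.]
px [266. 182.] n 150 rect [442.9   4.5] [50.5 45.8] 81.5 z 118.6 [102. 151. 182.]
px [353. 235.] n 240 rect [ 627.2 -272.4] [48.4 48.1] 7.2 z 98.5 [103. 153. 184.]
px [295. 244.] n 239 rect [ 472.1 -266.5] [48.1 49.2] 28.5 z 99.5 [143. 155. 153.]
px [332. 261.] n 269 rect [ 544.7 -347.1] [50.4 46.8] 72.9 z 99.5 [209. 222. 220.]
now [494.9   5.2 207.5] 87.8 t 22.2 gap 94.8 F [-0.6  0.5  0.1]
to [ 627 -271  208    0] turn wy 87.8 off cm [ 13.21  -0.05 -27.62]
to [ 627 -271   58    0] turn wy 0 off cm [ 0. 15.  0.]
now [494.9   5.2 207.5] 87.8 t 22.2 gap 94.8 F [-0.6  0.5  0.1]
to [ 473.  -265.5  208.     0. ] turn wy 87.8 off cm [ -2.19  -0.05 -27.07]
to [ 473.  -265.5   58.     0. ] turn wy 0 off cm [ 0. 15.  0.]
```

Both old pairs are placed. The new carton stands at (627,-271) with yaw about 7.5°, so I go there with the jaws radial.

Emit:
{"op": "play_rows", "data": {"offset": [[0, 0, 0], [0, 0, 0], [0, 0, 0], [0, 0, 0], [0, 0, 0], [0, 0, 0], [0, 0, 0], [0, 0, 0], [0, 0, 0], [0, 0, 0], [0, 0, 0], [0, 0, 0], [1.19, 0, -3.64], [1.19, 0, -3.64], [1.19, 0, -3.64], [1.19, 0, -3.64], [1.19, 0, -3.64], [1.19, 0, -3.64], [1.19, 0, -3.64], [1.17, 0, -3.62]], "rotation": [[0, 6.69, 0], [0, 6.69, 0], [0, 6.69, 0], [0, 6.69, 0], [0, 6.69, 0], [0, 6.69, 0], [0, 6.69, 0], [0, 6.69, 0], [0, 6.69, 0], [0, 6.69, 0], [0, 6.69, 0], [0, 6.69, 0], [0, 0, 0], [0, 0, 0], [0, 0, 0], [0, 0, 0], [0, 0, 0], [0, 0, 0], [0, 0, 0], [0, 0, 0]], "hand": [1, 1, 1, 1, 1, 1, 1, 1, 1, 1, 1, 1, 1, 1, 1, 1, 1, 1, 1, 1]}}

```text
time_s: 23.88
tcp_pos: [627.9, -272.7, 207.0]
tool_rot: [[0.991, -0.002, -0.131], [0.131, 0.001, 0.991], [-0.002, -1.0, 0.001]]
force: [0.9, 0.6, -0.1]
finger_gap: 94.8
```

Emit:
{"op": "play_rows", "data": {"offset": [[0, 0, 0], [0, 0, 0], [0, 0, 0], [0, 0, 0], [0, 0, 0], [0, 0, 0]], "rotation": [[0, 0, 0], [0, 0, 0], [0, 0, 0], [0, 0, 0], [0, 0, 0], [0, 0, 0]], "hand": [1, 1, 1, 1, 1, 1]}}

```text
time_s: 24.38
tcp_pos: [627.6, -269.9, 209.0]
tool_rot: [[0.991, 0.0, -0.132], [0.132, -0.0, 0.991], [0.0, -1.0, -0.0]]
force: [0.6, 0.4, 0.3]
finger_gap: 95.3
```

Run:
```python
from h import *
for n in ['scene','side','wrist']:
    c=cam(n);W=pts(c);print(n);blobs(W,92,107,c['image'],amin=150)
cv2.imwrite('pics/w2.png',c['image'])
plan([(627,-271,58,7.5)])
```

```text
scene
px [277. 118.] n 231 rect [ 546.3 -344.9] [50.7 47.8] 28.7 z 100.8 [211. 222. 223.]
px [317. 120.] n 234 rect [ 472.9 -265. ] [48.7 48.7] 87.5 z 100.8 [209. 219. 221.]
px [271. 150.] n 293 rect [ 627.4 -270.6] [47.2 47.8] 8.3 z 100.1 [ 96. 156. 204.]
px [395. 184.] n 154 rect [468.9   9.2] [ 44.8 101.5] 85.4 z 99.3 [102. 136. 157.]
side
px [353. 235.] n 237 rect [ 626.9 -272.9] [46.9 47.8] 7.4 z 98.6 [103. 153. 185.]
px [295. 244.] n 232 rect [ 472.  -267.1] [47.7 49.2] 26.9 z 99.3 [215. 227. 224.]
px [332. 261.] n 270 rect [ 545. -347.] [49.8 47.9] 78.4 z 99.4 [209. 221. 220.]
wrist
px [133. 164.] n 3083 rect [ 473.8 -264.1] [49.6 49. ] 2.8 z 99.7 [222. 228. 231.]
px [320. 194.] n 2972 rect [ 627.8 -269.4] [46.2 45.4] 7.6 z 99.0 [122. 174. 213.]
px [236. 267.] n 628 rect [ 562.8 -345.8] [46.9 17.9] 85.6 z 99.1 [206. 211. 215.]
now [ 627.6 -270.4  209. ] 7.6 t 24.5 gap 95.1 F [ 0.3 -0.2  0.4]
to [ 627.  -271.    58.     7.5] turn wy 0.1 off cm [-0.07 15.1  -0.06]
```

View pics/w2.png

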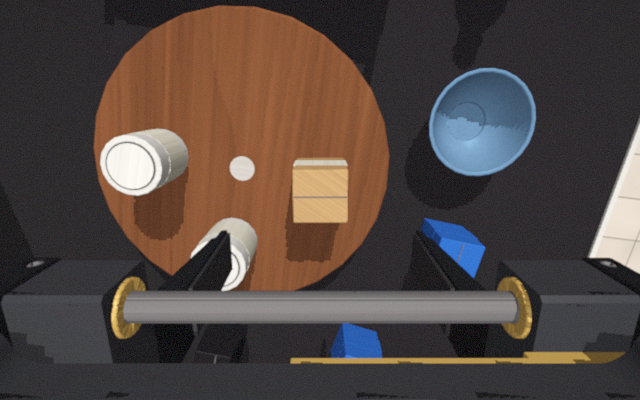

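The carton is at (320,194), square between the fingers. The bowl at (482,120) and the blue cube at (453,247) are clear of them. I descend and close gently.

Emit:
{"op": "play_rows", "data": {"offset": [[0, 2, 0], [0, 3, 0], [0, 3, 0], [0, 3, 0], [0, 2.5, 0], [0, 1.6, 0], [0, 0, 0], [0, 0, 0], [0, 0, 0], [0, 0, 0], [0, 0, 0], [0, 0, 0], [0, 0, 0], [0, 0, 0], [0, 0, 0], [0, 0, 0], [0, 0, 0], [0, 0, 0], [0, 0, 0], [0, 0, 0]], "rotation": [[0, 0, 0], [0, 0, 0], [0, 0, 0], [0, 0, 0], [0, 0, 0], [0, 0, 0], [0, 0, 0], [0, 0, 0], [0, 0, 0], [0, 0, 0], [0, 0, 0], [0, 0, 0], [0, 0, 0], [0, 0, 0], [0, 0, 0], [0, 0, 0], [0, 0, 0], [0, 0, 0], [0, 0, 0], [0, 0, 0]], "hand": [0.9, 0.85, 0.8, 0.8, 0.8, 0.8, 0.8, 0.8, 0.7, 0.65, 0.6, 0.56, 0.54, 0.52, 0.5, 0.48, 0.46, 0.44, 0.4, 0.35], "squeeze": 10}}

```text
time_s: 26.2
tcp_pos: [627.5, -270.8, 57.7]
tool_rot: [[0.991, -0.0, -0.131], [0.131, 0.0, 0.991], [-0.0, -1.0, 0.0]]
force: [-1.9, -0.7, 1.8]
finger_gap: 45.9
```

Emit:
{"op": "play_rows", "data": {"offset": [[0, 0, 0], [0, 0, 0], [0, 0, 0], [0, 0, 0], [0, -0.5, 0], [0, -1.5, 0], [0, -3, 0], [0, -3, 0], [0, -3, 0], [0, -3, 0], [0, -1.1, 0], [0, 0, 0], [0, 0, 0], [0, 0, 0]], "rotation": [[0, 0, 0], [0, 0, 0], [0, 0, 0], [0, 0, 0], [0, 0, 0], [0, 0, 0], [0, 0, 0], [0, 0, 0], [0, 0, 0], [0, 0, 0], [0, 0, 0], [0, 0, 0], [0, 0, 0], [0, 0, 0]], "hand": [0.35, 0.35, 0.35, 0.35, 0.35, 0.35, 0.35, 0.35, 0.35, 0.35, 0.35, 0.35, 0.35, 0.35], "squeeze": 14}}

```text
time_s: 27.37
tcp_pos: [627.0, -270.5, 206.5]
tool_rot: [[0.991, -0.003, -0.131], [0.131, 0.001, 0.991], [-0.002, -1.0, 0.002]]
force: [0.4, -0.7, -1.9]
finger_gap: 45.9
```

Run:
```python
from h import *
for n in ['scene','side']:
    c=cam(n);W=pts(c);print(n);blobs(W,92,107,c['image'],amin=150);blobs(W,112,128,c['image'],amin=50)
plan([(*slot('c',16),208,87.8),(*slot('c',16),78.5,87.8)])
```

```text
scene
px [317. 120.] n 232 rect [ 473.1 -265. ] [49.4 48.7] 79.9 z 100.7 [210. 221. 222.]
px [397. 172.] n 701 rect [468.4   6.8] [ 48.1 101.9] 87.2 z 119.8 [ 95. 155. 202.]
px [500. 243.] n 874 rect [459.8 278.9] [ 48.5 104.4] 82.5 z 120.3 [212. 221. 221.]
px [304. 250.] n 131 rect [764.5   6.4] [23.9 23.2] 46.9 z 124.5 [217. 229. 232.]
side
px [295. 244.] n 237 rect [ 472.  -267.3] [48.8 49.1] 20.5 z 99.5 [213. 225. 222.]
px [332. 261.] n 273 rect [ 545.2 -346.9] [48.3 49.9] 3.4 z 99.5 [208. 220. 218.]
px [266. 140.] n 87 rect [486.1 271.1] [45.3 47.8] 77.9 z 119.0 [198. 209. 207.]
px [251. 141.] n 86 rect [430.1 277. ] [48.8 44.4] 80.1 z 119.0 [198. 209. 207.]
px [283. 180.] n 147 rect [495.    4.3] [50.1 46. ] 87.7 z 118.6 [101. 151. 181.]
px [266. 182.] n 149 rect [441.3   5.2] [48.3 45.9] 88.2 z 118.4 [102. 152. 182.]
now [ 627.1 -270.6  206.5] 7.5 t 27.5 gap 45.8 F [-0.1 -0.  -1.1]
to [555.3   2.9 208.   87.8] turn wy -80.3 off cm [27.05 -0.15  8.23]
to [555.3   2.9  78.5  87.8] turn wy 0.0 off cm [ 0.   12.95  0.  ]
```

Emit:
{"op": "play_rows", "data": {"offset": [[0, 0, 0], [0, 0, 0], [0, 0, 0], [0, 0, 0], [0, 0, 0], [0, 0, 0], [0, 0, 0], [0, 0, 0], [0, 0, 0], [0, 0, 0], [0, 0, 0], [0, 0, 0], [3.38, 0, 1.03], [3.38, 0, 1.03], [3.38, 0, 1.03], [3.38, 0, 1.03], [3.38, 0, 1.03], [3.38, 0, 1.03], [3.38, 0, 1.03], [3.39, 0, 1.02]], "rotation": [[0, -6.69, 0], [0, -6.69, 0], [0, -6.69, 0], [0, -6.69, 0], [0, -6.69, 0], [0, -6.69, 0], [0, -6.69, 0], [0, -6.69, 0], [0, -6.69, 0], [0, -6.69, 0], [0, -6.69, 0], [0, -6.69, 0], [0, 0, 0], [0, 0, 0], [0, 0, 0], [0, 0, 0], [0, 0, 0], [0, 0, 0], [0, 0, 0], [0, 0, 0]], "hand": [0.35, 0.35, 0.35, 0.35, 0.35, 0.35, 0.35, 0.35, 0.35, 0.35, 0.35, 0.35, 0.35, 0.35, 0.35, 0.35, 0.35, 0.35, 0.35, 0.35]}}

```text
time_s: 29.13
tcp_pos: [554.7, 4.1, 207.5]
tool_rot: [[0.039, -0.002, -0.999], [0.999, 0.0, 0.039], [0.0, -1.0, 0.002]]
force: [0.6, 0.5, -0.8]
finger_gap: 45.8
```

Emit:
{"op": "play_rows", "data": {"offset": [[0, 0, 0], [0, 0, 0], [0, 0, 0], [0, 0, 0], [0, 0, 0], [0, 0, 0], [0, 3, 0], [0, 3, 0], [0, 3, 0], [0, 2, 0], [0, 0.9, 0], [0, 0, 0], [0, 0, 0], [0, 0, 0], [0, 0, 0]], "rotation": [[0, 0, 0], [0, 0, 0], [0, 0, 0], [0, 0, 0], [0, 0, 0], [0, 0, 0], [0, 0, 0], [0, 0, 0], [0, 0, 0], [0, 0, 0], [0, 0, 0], [0, 0, 0], [0, 0, 0], [0, 0, 0], [0, 0, 0]], "hand": [0.35, 0.35, 0.35, 0.35, 0.35, 0.35, 0.35, 0.35, 0.35, 0.35, 0.35, 0.35, 0.35, 0.35, 0.35]}}

```text
time_s: 30.38
tcp_pos: [556.5, 2.4, 91.0]
tool_rot: [[0.038, 0.002, -0.999], [0.999, -0.0, 0.038], [-0.0, -1.0, -0.002]]
force: [0.7, -0.3, -1.9]
finger_gap: 46.0
```

Run:
```python
from h import *
plan([(*slot('c',16),78,87.8)])
```

```text
now [556.5   2.4  91. ] 87.8 t 30.4 gap 46.0 F [ 0.7 -0.3 -1.9]
to [555.3   2.9  78.   87.8] turn wy -0.0 off cm [0.04 1.3  0.12]
```

Emit:
{"op": "play_rows", "data": {"offset": [[0, 0, 0.1], [0, 0.6, 0], [0, 0.6, 0], [0, 0, 0], [0, 0, 0], [0, 0, 0], [0, 0, 0], [0, 0, 0], [0, 0, 0], [0, 0, 0], [0, 0, 0], [0, -2, 0], [0, -3, 0], [0, -3, 0], [0, -3, 0], [0, -2, 0], [0, 0, 0], [0, 0, 0], [0, 0, 0]], "rotation": [[0, 0, 0], [0, 0, 0], [0, 0, 0], [0, 0, 0], [0, 0, 0], [0, 0, 0], [0, 0, 0], [0, 0, 0], [0, 0, 0], [0, 0, 0], [0, 0, 0], [0, 0, 0], [0, 0, 0], [0, 0, 0], [0, 0, 0], [0, 0, 0], [0, 0, 0], [0, 0, 0], [0, 0, 0]], "hand": [0.35, 0.35, 0.35, 0.35, 0.35, 0.35, 0.35, 0.6, 0.7, 0.85, 0.85, 0.85, 0.85, 0.85, 0.85, 1, 1, 1, 1]}}

```text
time_s: 31.97
tcp_pos: [554.3, 2.7, 207.0]
tool_rot: [[0.038, -0.001, -0.999], [0.999, 0.0, 0.038], [0.0, -1.0, 0.001]]
force: [-0.2, -0.2, -0.1]
finger_gap: 94.5
```

Run:
```python
from h import *
for n in ['scene','side']:
    c=cam(n);W=pts(c);print(n);blobs(W,92,107,c['image'],amin=150);blobs(W,112,128,c['image'],amin=50)
plan([(473,-265.5,208,0),(473,-265.5,58,0)])
```

```text
scene
px [277. 118.] n 225 rect [ 546.  -344.8] [48.4 47.6] 87.2 z 100.8 [144. 155. 156.]
px [317. 120.] n 231 rect [ 472.7 -263.7] [48.7 49.7] 60.2 z 100.8 [210. 221. 222.]
px [394. 176.] n 356 rect [469.    8.2] [ 46.7 101.4] 85.3 z 119.6 [ 92. 151. 198.]
px [371. 192.] n 384 rect [555.    3.2] [47.7 48.8] 88.2 z 120.0 [ 95. 155. 203.]
px [500. 243.] n 873 rect [458.2 278.8] [ 48.8 106.7] 82.6 z 120.5 [212. 221. 222.]
px [304. 250.] n 133 rect [764.3   6.2] [23.4 23.2] 46.7 z 124.9 [217. 229. 232.]
side
px [295. 244.] n 237 rect [ 472.3 -267.7] [48.1 49.1] 21.6 z 99.5 [214. 226. 223.]
px [332. 261.] n 270 rect [ 544.9 -348.2] [49.1 49.1] 38.7 z 99.6 [146. 157. 156.]
px [267. 140.] n 88 rect [485.7 268.6] [45.  47.8] 79.7 z 118.8 [196. 208. 205.]
px [251. 141.] n 84 rect [429.6 277.5] [42.9 47.7] 68.7 z 119.0 [200. 212. 209.]
px [302. 177.] n 142 rect [555.4   2.2] [49.5 45.6] 87.7 z 118.3 [102. 152. 183.]
px [283. 180.] n 147 rect [494.9   3.8] [50.3 45.7] 87.0 z 118.4 [101. 151. 181.]
px [266. 182.] n 150 rect [441.8   5.1] [49.2 46.1] 86.2 z 118.8 [102. 151. 182.]
now [554.3   2.7 206.5] 87.8 t 32.1 gap 95.0 F [ 0.2  0.3 -0.4]
to [ 473.  -265.5  208.     0. ] turn wy 87.8 off cm [ -8.13  -0.15 -26.82]
to [ 473.  -265.5   58.     0. ] turn wy 0 off cm [ 0. 15.  0.]
```

The new carton is placed square on the row. Next is the new tin at (472.7,-265).

Emit:
{"op": "play_rows", "data": {"offset": [[0, 0, 0], [0, 0, 0], [0, 0, 0], [0, 0, 0], [0, 0, 0], [0, 0, 0], [0, 0, 0], [0, 0, 0], [0, 0, 0], [0, 0, 0], [0, 0, 0], [0, 0, 0], [0, 0, 0], [-1.2, 0, -3.83], [-1.2, 0, -3.83], [-1.2, 0, -3.83], [-1.2, 0, -3.83], [-1.2, 0, -3.83], [-1.2, 0, -3.83], [-1.2, 0, -3.83]], "rotation": [[0, 6.754, 0], [0, 6.754, 0], [0, 6.754, 0], [0, 6.754, 0], [0, 6.754, 0], [0, 6.754, 0], [0, 6.754, 0], [0, 6.754, 0], [0, 6.754, 0], [0, 6.754, 0], [0, 6.754, 0], [0, 6.754, 0], [0, 6.754, 0], [0, 0, 0], [0, 0, 0], [0, 0, 0], [0, 0, 0], [0, 0, 0], [0, 0, 0], [0, 0, 0]], "hand": [1, 1, 1, 1, 1, 1, 1, 1, 1, 1, 1, 1, 1, 1, 1, 1, 1, 1, 1, 1]}}

```text
time_s: 33.73
tcp_pos: [469.6, -267.0, 206.6]
tool_rot: [[1.0, -0.001, 0.0], [-0.0, 0.001, 1.0], [-0.001, -1.0, 0.001]]
force: [1.0, 0.4, 1.1]
finger_gap: 95.0
```

Emit:
{"op": "play_rows", "data": {"offset": [[0, 0, 0], [0, 0, 0], [0, 0, 0], [0, 0, 0], [0, 0, 0], [0, 0, 0]], "rotation": [[0, 0, 0], [0, 0, 0], [0, 0, 0], [0, 0, 0], [0, 0, 0], [0, 0, 0]], "hand": [1, 1, 1, 1, 1, 1]}}

```text
time_s: 34.23
tcp_pos: [471.1, -264.4, 207.6]
tool_rot: [[1.0, -0.0, -0.002], [0.002, 0.0, 1.0], [-0.0, -1.0, 0.0]]
force: [0.4, 0.3, -0.4]
finger_gap: 94.6
```

Run:
```python
from h import *
for n in ['scene','side','wrist']:
    c=cam(n);W=pts(c);print(n);blobs(W,92,107,c['image'],amin=100)
plan([(473,-265.5,57.5,0)])
```

```text
scene
px [277. 118.] n 229 rect [ 545.7 -344.5] [48.6 47.9] 23.9 z 100.6 [210. 221. 222.]
px [317. 120.] n 228 rect [ 472.1 -265.1] [50.  48.8] 31.2 z 100.6 [212. 222. 223.]
px [397. 185.] n 124 rect [470.   31.1] [ 41.4 101.4] 68.0 z 99.4 [100. 132. 153.]
px [370. 202.] n 103 rect [567.8  14.4] [33.  63.2] 42.2 z 99.1 [ 98. 128. 147.]
px [305. 258.] n 103 rect [768.1   9.1] [24.8 34.3] 43.2 z 96.5 [194. 209. 214.]
side
px [295. 244.] n 238 rect [ 471.7 -266.2] [48.6 49.1] 88.2 z 99.4 [213. 225. 223.]
px [332. 261.] n 274 rect [ 545.5 -347.6] [49.9 49. ] 50.4 z 99.4 [208. 221. 219.]
wrist
px [322. 195.] n 2768 rect [ 473.  -264.2] [49.1 49. ] 3.9 z 99.8 [237. 242. 244.]
px [397. 276.] n 1171 rect [ 541.1 -334.8] [38.8 31.6] 0.9 z 99.8 [229. 235. 237.]
now [ 471.  -264.9  207.7] 0.1 t 34.4 gap 95.5 F [ 0.6 -0.7  0.4]
to [ 473.  -265.5   57.5    0. ] turn wy 0.1 off cm [ 0.2  15.02 -0.06]
```

Emit:
{"op": "play_rows", "data": {"offset": [[0.15, 2, 0], [0, 3, 0], [0, 3, 0], [0, 3, 0], [0, 2.5, 0], [0, 1.6, 0], [0, 0, 0], [0, 0, 0], [0, 0, 0], [0, 0, 0], [0, 0, 0], [0, 0, 0], [0, 0, 0], [0, 0, 0], [0, 0, 0], [0, 0, 0], [0, 0, 0], [0, 0, 0], [0, 0, 0], [0, 0, 0]], "rotation": [[0, 0, 0], [0, 0, 0], [0, 0, 0], [0, 0, 0], [0, 0, 0], [0, 0, 0], [0, 0, 0], [0, 0, 0], [0, 0, 0], [0, 0, 0], [0, 0, 0], [0, 0, 0], [0, 0, 0], [0, 0, 0], [0, 0, 0], [0, 0, 0], [0, 0, 0], [0, 0, 0], [0, 0, 0], [0, 0, 0]], "hand": [0.9, 0.85, 0.8, 0.8, 0.8, 0.8, 0.8, 0.8, 0.7, 0.65, 0.62, 0.59, 0.57, 0.55, 0.53, 0.51, 0.49, 0.46, 0.43, 0.4], "squeeze": 10}}

```text
time_s: 36.05
tcp_pos: [472.2, -265.4, 56.7]
tool_rot: [[1.0, -0.0, 0.0], [-0.0, 0.0, 1.0], [-0.0, -1.0, 0.0]]
force: [-2.5, 0.5, 4.6]
finger_gap: 49.8
```

Emit:
{"op": "play_rows", "data": {"offset": [[0, 0, 0], [0, 0, 0], [0, 0, 0], [0, 0, 0], [0, -0.5, 0], [0, -1.5, 0], [0, -3, 0], [0, -3, 0], [0, -3, 0], [0, -3, 0], [0, -1.1, 0], [0, 0, 0], [0, 0, 0], [0, 0, 0]], "rotation": [[0, 0, 0], [0, 0, 0], [0, 0, 0], [0, 0, 0], [0, 0, 0], [0, 0, 0], [0, 0, 0], [0, 0, 0], [0, 0, 0], [0, 0, 0], [0, 0, 0], [0, 0, 0], [0, 0, 0], [0, 0, 0]], "hand": [0.4, 0.4, 0.4, 0.4, 0.4, 0.4, 0.4, 0.4, 0.4, 0.4, 0.4, 0.4, 0.4, 0.4], "squeeze": 14}}

```text
time_s: 37.22
tcp_pos: [471.8, -265.1, 206.4]
tool_rot: [[1.0, -0.001, 0.0], [-0.0, 0.001, 1.0], [-0.001, -1.0, 0.001]]
force: [-0.2, 0.3, -2.7]
finger_gap: 49.5
```

Run:
```python
from h import *
for n in ['scene','side']:
    c=cam(n);W=pts(c);print(n);blobs(W,92,107,c['image'],amin=150);blobs(W,112,128,c['image'],amin=50)
plan([(*slot('t',18),208,82.5),(*slot('t',18),78,82.5)])
```

```text
scene
px [277. 119.] n 231 rect [ 546.3 -344.7] [48.8 48.1] 19.0 z 100.9 [210. 221. 222.]
px [400. 172.] n 667 rect [462.5  12.8] [98.5 48.8] 7.1 z 119.9 [ 97. 159. 208.]
px [371. 192.] n 381 rect [556.1   3.4] [47.1 46.9] 87.7 z 120.0 [ 95. 156. 204.]
px [500. 243.] n 875 rect [459.3 278.7] [ 48.7 105.3] 82.6 z 120.3 [212. 221. 221.]
px [304. 250.] n 134 rect [764.7   6.7] [24.1 23.1] 45.7 z 124.8 [216. 229. 232.]
side
px [332. 261.] n 266 rect [ 545.8 -346.9] [49.6 48.1] 21.4 z 99.4 [209. 221. 220.]
px [265. 140.] n 64 rect [482.3 277.2] [45.4 43.3] 22.8 z 119.3 [202. 214. 212.]
px [251. 141.] n 87 rect [430.2 278. ] [45.6 49.1] 63.6 z 118.7 [197. 209. 206.]
now [ 471.8 -265.1  206.2] -0.0 t 37.3 gap 49.9 F [-0.5  0.  -2.1]
to [544.7 267.3 208.   82.5] turn wy -82.5 off cm [53.74 -0.18 -0.28]
to [544.7 267.3  78.   82.5] turn wy 0.0 off cm [ 0. 13.  0.]
```

tin new1 is lifted. The front carton pair now reads skewed, so it may have been the expected knock; I'll check after placing the tin.

Emit:
{"op": "play_rows", "data": {"offset": [[0, 0, 0], [0, 0, 0], [0, 0, 0], [0, 0, 0], [0, 0, 0], [0, 0, 0], [0, 0, 0], [0, 0, 0], [0, 0, 0], [0, 0, 0], [0, 0, 0], [0, 0, 0], [3.84, 0, 0], [3.84, 0, 0], [3.84, 0, 0], [3.84, 0, 0], [3.84, 0, 0], [3.84, 0, 0], [3.84, 0, 0], [3.84, 0, 0]], "rotation": [[0, -6.875, 0], [0, -6.875, 0], [0, -6.875, 0], [0, -6.875, 0], [0, -6.875, 0], [0, -6.875, 0], [0, -6.875, 0], [0, -6.875, 0], [0, -6.875, 0], [0, -6.875, 0], [0, -6.875, 0], [0, -6.875, 0], [0, 0, 0], [0, 0, 0], [0, 0, 0], [0, 0, 0], [0, 0, 0], [0, 0, 0], [0, 0, 0], [0, 0, 0]], "hand": [0.4, 0.4, 0.4, 0.4, 0.4, 0.4, 0.4, 0.4, 0.4, 0.4, 0.4, 0.4, 0.4, 0.4, 0.4, 0.4, 0.4, 0.4, 0.4, 0.4]}}

```text
time_s: 38.98
tcp_pos: [512.0, 41.0, 206.7]
tool_rot: [[0.131, -0.002, -0.991], [0.991, 0.0, 0.131], [-0.0, -1.0, 0.002]]
force: [0.8, 0.1, -2.2]
finger_gap: 49.9
```

Emit:
{"op": "play_rows", "data": {"offset": [[3.84, 0, 0], [3.84, 0, 0], [3.84, 0, 0], [3.84, 0, 0], [3.84, 0, 0], [3.8, 0, -0.28], [0, 0, 0], [0, 0, 0], [0, 0, 0], [0, 0, 0], [0, 0, 0], [0, 0, 0]], "rotation": [[0, 0, 0], [0, 0, 0], [0, 0, 0], [0, 0, 0], [0, 0, 0], [0, 0, 0], [0, 0, 0], [0, 0, 0], [0, 0, 0], [0, 0, 0], [0, 0, 0], [0, 0, 0]], "hand": [0.4, 0.4, 0.4, 0.4, 0.4, 0.4, 0.4, 0.4, 0.4, 0.4, 0.4, 0.4]}}

```text
time_s: 39.98
tcp_pos: [545.3, 265.8, 207.8]
tool_rot: [[0.132, 0.0, -0.991], [0.991, -0.0, 0.132], [-0.0, -1.0, -0.0]]
force: [0.1, 0.3, -2.6]
finger_gap: 49.6
```

Run:
```python
from h import *
for n in ['side','scene']:
    c=cam(n);W=pts(c);print(n);blobs(W,92,107,c['image'],amin=150);blobs(W,112,128,c['image'],amin=50)
cv2.imwrite('pics/s3.png',cv2.resize(c['image'][80:340,220:580],None,fx=2,fy=2))
plan([(*slot('t',18),78,82.5)])
```

```text
side
px [332. 261.] n 273 rect [ 545.4 -347.9] [49.3 48.2] 33.2 z 99.4 [208. 220. 218.]
px [266. 140.] n 88 rect [485.9 270.7] [45.6 47.9] 80.2 z 118.9 [197. 209. 206.]
px [251. 141.] n 85 rect [430.  277.5] [44.8 44.6] 79.1 z 119.1 [198. 210. 207.]
px [272. 180.] n 299 rect [462.7   9.8] [94.  52.3] 4.9 z 118.5 [ 96. 144. 173.]
px [302. 177.] n 145 rect [5.547e+02 5.000e-01] [51.6 45.7] 89.6 z 118.5 [ 84. 127. 155.]
scene
px [277. 118.] n 226 rect [ 546.4 -345.1] [49.9 47.4] 79.9 z 100.7 [211. 222. 222.]
px [400. 172.] n 667 rect [463.1  12.4] [95.2 49.1] 5.5 z 119.8 [ 91. 148. 193.]
px [371. 192.] n 381 rect [555.8   3.3] [47.4 46.5] 87.8 z 119.7 [ 79. 127. 166.]
px [304. 250.] n 135 rect [764.5   6.3] [22.9 23.4] 48.0 z 124.6 [216. 229. 232.]
now [545.3 266.1 207.8] 82.4 t 40.1 gap 50.0 F [ 0.1  0.  -1.8]
to [544.7 267.3  78.   82.5] turn wy -0.1 off cm [ 0.11 12.98  0.07]
```

View pics/s3.png

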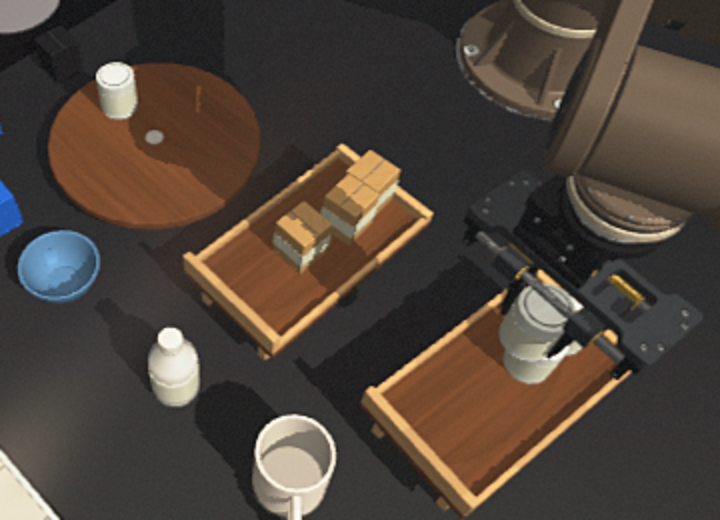

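The carton pair at crop (360,195) has been knocked together and skewed. I finish this tin first, then mend it.

Emit:
{"op": "play_rows", "data": {"offset": [[0.05, 0, 0], [0, 2, 0], [0, 3, 0], [0, 3, 0], [0, 3, 0], [0, 1.5, 0], [0, 0.5, 0], [0, 0, 0], [0, 0, 0], [0, 0, 0], [0, 0, 0], [0, 0, 0]], "rotation": [[0, 0, 0], [0, 0, 0], [0, 0, 0], [0, 0, 0], [0, 0, 0], [0, 0, 0], [0, 0, 0], [0, 0, 0], [0, 0, 0], [0, 0, 0], [0, 0, 0], [0, 0, 0]], "hand": [0.4, 0.4, 0.4, 0.4, 0.4, 0.4, 0.4, 0.4, 0.4, 0.4, 0.4, 0.4]}}

```text
time_s: 41.08
tcp_pos: [545.5, 267.4, 78.2]
tool_rot: [[0.131, 0.001, -0.991], [0.991, 0.0, 0.131], [0.0, -1.0, -0.001]]
force: [0.3, -0.7, -2.0]
finger_gap: 49.5
```

Emit:
{"op": "play_rows", "data": {"offset": [[0, 0, 0], [0, 0, 0], [0, 0, 0], [0, 0, 0], [0, -2, 0], [0, -3, 0], [0, -3, 0], [0, -3, 0], [0, -2, 0], [0, 0, 0], [0, 0, 0], [0, 0, 0]], "rotation": [[0, 0, 0], [0, 0, 0], [0, 0, 0], [0, 0, 0], [0, 0, 0], [0, 0, 0], [0, 0, 0], [0, 0, 0], [0, 0, 0], [0, 0, 0], [0, 0, 0], [0, 0, 0]], "hand": [0.6, 0.7, 0.85, 0.85, 0.85, 0.85, 0.85, 0.85, 1, 1, 1, 1]}}

```text
time_s: 42.08
tcp_pos: [544.9, 267.1, 206.9]
tool_rot: [[0.131, -0.001, -0.991], [0.991, -0.0, 0.131], [-0.0, -1.0, 0.001]]
force: [0.3, -0.6, -0.6]
finger_gap: 94.4
```

Run:
```python
from h import *
for n in ['side','scene']:
    c=cam(n);W=pts(c);print(n);blobs(W,112,128,c['image'],amin=50)
    # split the pair top into cartons
    with np.errstate(invalid='ignore'):
        m=(W[...,2]>112)&(W[...,2]<128)&(W[...,0]<525)&(W[...,0]>400)&(abs(W[...,1])<70)
    p=W[m][:,:2]
    for k in range(410,520,8):
        q=p[(p[:,0]>k)&(p[:,0]<k+8)]
        if len(q): print(k,len(q),q[:,1].min().round(),q[:,1].max().round())
plan([])
```

```text
side
px [266. 140.] n 91 rect [486.2 271.5] [46.1 47.9] 72.1 z 118.9 [195. 207. 204.]
px [283. 139.] n 83 rect [544.7 262.2] [47.1 48.4] 83.9 z 119.0 [196. 208. 206.]
px [251. 141.] n 86 rect [430.4 277.7] [46.9 45.1] 88.5 z 119.1 [198. 210. 208.]
px [272. 180.] n 301 rect [462.5   9.5] [93.7 51.6] 6.9 z 118.5 [ 96. 143. 173.]
px [302. 177.] n 141 rect [555.1   1.7] [50.9 45.3] 88.3 z 118.4 [ 84. 128. 156.]
410 9 -10.0 30.0
418 27 -17.0 27.0
426 24 -17.0 30.0
434 27 -18.0 31.0
442 27 -19.0 31.0
450 26 -17.0 32.0
458 25 -17.0 36.0
466 25 -11.0 35.0
474 27 -12.0 38.0
482 25 -9.0 35.0
490 24 -9.0 35.0
498 25 -9.0 37.0
506 10 -8.0 32.0
scene
px [400. 172.] n 668 rect [462.8  12.5] [96.9 48.7] 6.6 z 119.9 [ 91. 148. 193.]
px [371. 192.] n 379 rect [556.    3.1] [47.7 47.8] 0.6 z 119.9 [ 78. 126. 165.]
px [509. 235.] n 123 rect [433.1 282.4] [48.5 15.6] 82.4 z 120.4 [228. 237. 237.]
px [492. 249.] n 505 rect [480.8 276.2] [48.9 64.5] 79.3 z 120.2 [204. 213. 214.]
px [304. 250.] n 133 rect [764.8   5.8] [23.2 24.2] 3.3 z 124.7 [217. 229. 232.]
px [471. 266.] n 476 rect [546.4 267.7] [48.1 49.4] 73.3 z 120.5 [215. 223. 224.]
410 9 -12.0 29.0
418 50 -13.0 32.0
426 55 -13.0 33.0
434 56 -14.0 32.0
442 55 -14.0 32.0
450 51 -12.0 32.0
458 55 -12.0 37.0
466 55 -8.0 38.0
474 59 -8.0 38.0
482 54 -7.0 39.0
490 58 -6.0 38.0
498 57 -6.0 39.0
506 54 -7.0 39.0
now [544.8 267.1 206.4] 82.5 t 42.2 gap 95.3 F [-0.2 -0.3 -0.9]
```

Run:
```python
from h import *
plan([(489,15.5,208,87.8)])
```

```text
now [544.8 267.1 206.4] 82.5 t 42.2 gap 95.3 F [-0.2 -0.3 -0.9]
to [489.   15.5 208.   87.8] turn wy -5.3 off cm [-25.36  -0.16   4.61]
```

Emit:
{"op": "play_rows", "data": {"offset": [[0, 0, 0], [-2, 0, 0.37], [-3.2, 0, 0.58], [-3.2, 0, 0.58], [-3.2, 0, 0.58], [-3.2, 0, 0.58], [-3.2, 0, 0.58], [-3.2, 0, 0.58], [-2.5, 0, 0.46], [-1.66, 0, 0.3], [0, 0, 0], [0, 0, 0], [0, 0, 0], [0, 0, 0], [0, 0, 0], [0, 0, 0]], "rotation": [[0, -5.3, 0], [0, 0, 0], [0, 0, 0], [0, 0, 0], [0, 0, 0], [0, 0, 0], [0, 0, 0], [0, 0, 0], [0, 0, 0], [0, 0, 0], [0, 0, 0], [0, 0, 0], [0, 0, 0], [0, 0, 0], [0, 0, 0], [0, 0, 0]], "hand": [1, 1, 1, 1, 1, 1, 1, 1, 1, 1, 1, 1, 1, 1, 1, 1]}}

```text
time_s: 43.52
tcp_pos: [489.5, 16.3, 207.5]
tool_rot: [[0.037, -0.0, -0.999], [0.999, 0.0, 0.037], [0.0, -1.0, 0.0]]
force: [-0.0, -0.1, 0.2]
finger_gap: 95.0
```

Run:
```python
from h import *
c=cam('wrist');W=pts(c);blobs(W,112,128,c['image'],amin=50);cv2.imwrite('pics/w4.png',c['image'])
plan([(489,15.5,78,87.8)])
```

```text
px [313. 164.] n 7450 rect [462.9  13.2] [92.9 50.5] 2.7 z 119.1 [146. 201. 240.]
px [632. 188.] n 710 rect [489.2 257.6] [43.2 13.3] 9.5 z 118.1 [185. 188. 190.]
px [624. 247.] n 1222 rect [539.1 257.7] [37.3 29.3] 1.8 z 119.7 [219. 221. 222.]
px [308. 270.] n 2224 rect [549.3   4.6] [45.8 34.2] 87.3 z 119.0 [140. 192. 230.]
now [489.5  16.2 207.5] 87.9 t 43.6 gap 94.9 F [-0.4  0.3 -0.3]
to [489.   15.5  78.   87.8] turn wy 0.1 off cm [-0.07 12.95  0.04]
```

View pics/w4.png

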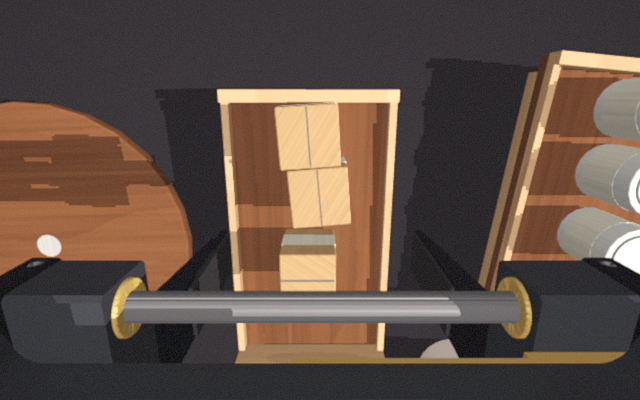

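The wrist view shows the front carton at (308,137) and the second at (319,197), both turned about 5° from the rack. I grip the second one at its own yaw, straighten it in the air and set it down on its slot.

Emit:
{"op": "play_rows", "data": {"offset": [[0, 0, 0], [0, 2, 0], [0, 3, 0], [0, 3, 0], [0, 3, 0], [0, 1.5, 0], [0, 0.5, 0], [0, 0, 0], [0, 0, 0], [0, 0, 0], [0, 0, 0], [0, 0, 0], [0, 0, 0], [0, 0, 0], [0, 0, 0], [0, 0, 0], [0, 0, 0], [0, 0, 0], [0, 0, 0], [0, 0, 0]], "rotation": [[0, -5.3, 0], [0, 0, 0], [0, 0, 0], [0, 0, 0], [0, 0, 0], [0, 0, 0], [0, 0, 0], [0, 0, 0], [0, 0, 0], [0, 0, 0], [0, 0, 0], [0, 0, 0], [0, 0, 0], [0, 0, 0], [0, 0, 0], [0, 0, 0], [0, 0, 0], [0, 0, 0], [0, 0, 0], [0, 0, 0]], "hand": [0.9, 0.9, 0.8, 0.8, 0.8, 0.8, 0.8, 0.8, 0.8, 0.8, 0.8, 0.7, 0.65, 0.6, 0.55, 0.5, 0.45, 0.4, 0.35, 0.35], "squeeze": 12}}

```text
time_s: 45.23
tcp_pos: [489.5, 15.6, 77.7]
tool_rot: [[-0.054, 0.0, -0.999], [0.999, -0.0, -0.054], [-0.0, -1.0, -0.0]]
force: [0.4, -0.7, 0.6]
finger_gap: 46.1
```

Emit:
{"op": "play_rows", "data": {"offset": [[0, 0, 0], [0, 0, 0], [0, 0, 0], [0, -0.5, 0], [0, -0.5, 0], [0, 0, 0], [0, 0, 0], [0, 0, 0]], "rotation": [[0, 0, 0], [0, 0, 0], [0, 0, 0], [0, 0, 0], [0, 0, 0], [0, 0, 0], [0, 0, 0], [0, 0, 0]], "hand": [0.35, 0.35, 0.35, 0.35, 0.35, 0.35, 0.35, 0.35]}}

```text
time_s: 45.9
tcp_pos: [490.0, 15.6, 87.9]
tool_rot: [[-0.054, 0.002, -0.999], [0.999, -0.0, -0.054], [-0.0, -1.0, -0.002]]
force: [5.2, 0.3, -3.3]
finger_gap: 46.0
```

Run:
```python
from h import *
c=cam('scene');W=pts(c);blobs(W,112,140,c['image'],amin=50)
with np.errstate(invalid='ignore'):
    for a,b in ((116,123),(126,134)): blobs(W,a,b,None,(400,530,-60,60))
plan([(*slot('c',-43),88,87.8)])
```

```text
px [392. 180.] n 285 rect [497.7  16.3] [28.4 67. ] 8.1 z 129.1 [ 53.  81. 105.]
px [371. 192.] n 379 rect [556.5   2.9] [47.4 48.6] 85.9 z 119.9 [ 95. 156. 204.]
px [500. 243.] n 878 rect [459.  278.7] [ 49.  107.3] 82.8 z 120.4 [211. 220. 221.]
px [304. 250.] n 132 rect [764.6   6.5] [23.6 23.3] 44.1 z 124.6 [216. 229. 232.]
px [471. 266.] n 477 rect [546.5 267.9] [48.2 49.5] 79.4 z 120.4 [215. 224. 224.]
px [395. 185.] n 37 rect [505.2  30.3] [13.4 44.1] 23.8 z 119.8 
px [397. 168.] n 39 rect [471.4   5.5] [10.6 24.6] 4.1 z 130.4 
px [391. 178.] n 173 rect [498.6  16.8] [66.  24.3] 90.0 z 130.1 
now [489.8  15.6  87.7] 93.1 t 46.0 gap 46.0 F [ 3.7  0.1 -2.3]
to [496.3   5.2  88.   87.8] turn wy 5.3 off cm [-1.02 -0.03 -0.69]
```

Emit:
{"op": "play_rows", "data": {"offset": [[0, 0, -0.35], [0, 0, -0.35], [0, 0, 0], [0, 0, 0], [-0.5, 0, 0], [-0.5, 0, 0], [0, 0, 0], [0, 0, 0], [0, 0, 0], [0, 0, 0]], "rotation": [[0, 0, 0], [0, 0, 0], [0, 2.6, 0], [0, 2.7, 0], [0, 0, 0], [0, 0, 0], [0, 0, 0], [0, 0, 0], [0, 0, 0], [0, 0, 0]], "hand": [0.35, 0.35, 0.35, 0.35, 0.35, 0.35, 0.35, 0.35, 0.35, 0.35]}}

```text
time_s: 46.78
tcp_pos: [496.0, 6.0, 87.6]
tool_rot: [[0.038, -0.0, -0.999], [0.999, 0.0, 0.038], [0.0, -1.0, 0.0]]
force: [1.3, 0.1, -1.4]
finger_gap: 46.2
```

Run:
```python
from h import *
plan([(*slot('c',-43),78,87.8)])
```

```text
now [496.    6.   87.6] 87.8 t 46.8 gap 46.2 F [ 1.3  0.1 -1.4]
to [496.3   5.2  78.   87.8] turn wy 0.0 off cm [-0.09  0.96 -0.04]
```

Emit:
{"op": "play_rows", "data": {"offset": [[-0.08, 0.5, 0], [0, 0.5, 0], [0, 0, 0], [0, 0, 0], [0, 0, 0], [0, 0, 0], [0, 0, 0], [0, 0, 0], [0, 0, 0], [0, -2, 0], [0, -3, 0], [0, -3, 0], [0, -3, 0], [0, -2, 0], [0, 0, 0], [0, 0, 0], [0, 0, 0]], "rotation": [[0, 0, 0], [0, 0, 0], [0, 0, 0], [0, 0, 0], [0, 0, 0], [0, 0, 0], [0, 0, 0], [0, 0, 0], [0, 0, 0], [0, 0, 0], [0, 0, 0], [0, 0, 0], [0, 0, 0], [0, 0, 0], [0, 0, 0], [0, 0, 0], [0, 0, 0]], "hand": [0.35, 0.35, 0.35, 0.35, 0.35, 0.6, 0.7, 0.85, 0.85, 0.85, 0.85, 0.85, 0.85, 1, 1, 1, 1]}}

```text
time_s: 48.2
tcp_pos: [495.5, 5.3, 206.9]
tool_rot: [[0.038, -0.001, -0.999], [0.999, 0.0, 0.038], [0.0, -1.0, 0.001]]
force: [0.5, 0.0, -0.1]
finger_gap: 94.6
```

Run:
```python
from h import *
for n in ['scene','side','wrist']:
    c=cam(n);W=pts(c);print(n);blobs(W,112,128,c['image'],(400,640,-60,60),amin=50)
cv2.imwrite('pics/w5.png',c['image'][60:300,180:460])
plan([])
```

```text
scene
px [396. 172.] n 645 rect [467.7   8.1] [49.1 98.7] 87.0 z 119.8 [ 95. 155. 203.]
px [371. 192.] n 379 rect [555.2   3.3] [46.9 48.4] 87.9 z 119.9 [ 95. 156. 203.]
side
px [302. 177.] n 143 rect [555.3   2. ] [49.4 45.7] 88.6 z 118.3 [101. 151. 182.]
px [274. 181.] n 302 rect [466.5   6.9] [53.  96.7] 86.6 z 118.6 [101. 150. 180.]
wrist
px [323. 132.] n 4038 rect [443.1  10. ] [46.1 46. ] 2.5 z 119.1 [145. 200. 239.]
px [322. 198.] n 3564 rect [493.   7.] [46.1 46.4] 87.9 z 119.1 [143. 197. 237.]
px [321. 267.] n 2615 rect [551.9   4.6] [46.2 39.4] 87.6 z 119.1 [140. 193. 231.]
now [495.6   5.3 206.5] 87.8 t 48.4 gap 95.1 F [1.4 0.8 0.2]
```

View pics/w5.png

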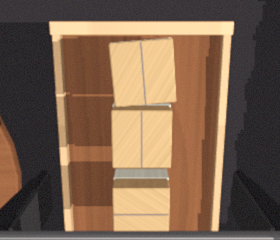

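The second carton is now square. The front one still sits turned by about 4.7°, so I regrip, straighten and reset it.

Emit:
{"op": "play_rows", "data": {"offset": [[0, 0, 0], [0.17, 0, 1.7], [0.2, 0, 2], [0.15, 0, 1.53], [0, 0, 0], [0, 0, 0], [0, 0, 0], [0, 2, 0], [0, 3, 0], [0, 3, 0], [0, 3, 0], [0, 1.5, 0], [0, 0.5, 0], [0, 0, 0], [0, 0, 0], [0, 0, 0], [0, 0, 0], [0, 0, 0], [0, 0, 0], [0, 0, 0]], "rotation": [[0, -4.7, 0], [0, 0, 0], [0, 0, 0], [0, 0, 0], [0, 0, 0], [0, 0, 0], [0, 0, 0], [0, 0, 0], [0, 0, 0], [0, 0, 0], [0, 0, 0], [0, 0, 0], [0, 0, 0], [0, 0, 0], [0, 0, 0], [0, 0, 0], [0, 0, 0], [0, 0, 0], [0, 0, 0], [0, 0, 0]], "hand": [1, 1, 1, 1, 1, 1, 0.9, 0.8, 0.8, 0.8, 0.8, 0.8, 0.8, 0.8, 0.8, 0.8, 0.7, 0.6, 0.5, 0.35]}}

```text
time_s: 50.02
tcp_pos: [443.7, 8.1, 78.0]
tool_rot: [[-0.044, 0.001, -0.999], [0.999, -0.0, -0.044], [-0.0, -1.0, -0.001]]
force: [-0.4, -0.7, 0.7]
finger_gap: 54.9
```

Emit:
{"op": "play_rows", "data": {"offset": [[0, 0, 0], [0, 0, 0], [0, 0, 0], [0, 0, 0], [0, -0.5, 0], [0, -0.5, 0], [0, 0, 0], [0, 0, 0], [0, 0, 0], [0, 0, 0], [0, 0, 0], [0, 0, 0]], "rotation": [[0, 0, 0], [0, 0, 0], [0, 0, 0], [0, 0, 0], [0, 0, 0], [0, 0, 0], [0, 2.3, 0], [0, 2.4, 0], [0, 0, 0], [0, 0, 0], [0, 0, 0], [0, 0, 0]], "hand": [0.35, 0.35, 0.35, 0.35, 0.35, 0.35, 0.35, 0.35, 0.35, 0.35, 0.35, 0.35]}}

```text
time_s: 51.02
tcp_pos: [443.5, 8.1, 87.7]
tool_rot: [[0.037, 0.0, -0.999], [0.999, -0.0, 0.037], [-0.0, -1.0, -0.0]]
force: [0.8, 0.4, -0.9]
finger_gap: 46.1
```

Run:
```python
from h import *
plan([(*slot('c',-98),78,87.8)])
```

```text
now [443.5   8.1  87.7] 87.9 t 51.0 gap 46.1 F [ 0.8  0.4 -0.9]
to [441.4   7.3  78.   87.8] turn wy 0.1 off cm [-0.1   0.97  0.21]
```

Emit:
{"op": "play_rows", "data": {"offset": [[-0.08, 0, 0.2], [0, 0.5, 0], [0, 0.5, 0], [0, 0, 0], [0, 0, 0], [0, 0, 0], [0, 0, 0], [0, 0, 0], [0, 0, 0], [0, 0, 0], [0, -2, 0], [0, -3, 0], [0, -3, 0], [0, -3, 0], [0, -2, 0], [0, 0, 0], [0, 0, 0], [0, 0, 0]], "rotation": [[0, 0, 0], [0, 0, 0], [0, 0, 0], [0, 0, 0], [0, 0, 0], [0, 0, 0], [0, 0, 0], [0, 0, 0], [0, 0, 0], [0, 0, 0], [0, 0, 0], [0, 0, 0], [0, 0, 0], [0, 0, 0], [0, 0, 0], [0, 0, 0], [0, 0, 0], [0, 0, 0]], "hand": [0.35, 0.35, 0.35, 0.35, 0.35, 0.35, 0.6, 0.7, 0.85, 0.85, 0.85, 0.85, 0.85, 0.85, 1, 1, 1, 1]}}

```text
time_s: 52.52
tcp_pos: [441.0, 7.5, 206.9]
tool_rot: [[0.038, -0.001, -0.999], [0.999, 0.0, 0.038], [0.0, -1.0, 0.001]]
force: [-0.4, -1.0, -0.8]
finger_gap: 94.5
```

Run:
```python
from h import *
for n in ['wrist','scene','side']:
    c=cam(n);W=pts(c);print(n);blobs(W,112,128,c['image'],amin=50)
    if n!='wrist': blobs(W,92,107,c['image'],(400,700,-450,-150),amin=50)
plan([(545.8,-346,208,90),(545.8,-346,57.5,90)])
```

```text
wrist
px [321. 200.] n 3506 rect [440.6   9.2] [46.1 46.1] 88.1 z 119.1 [150. 204. 244.]
px [632. 245.] n 662 rect [487.1 256.7] [41.7 12.5] 4.1 z 118.3 [189. 192. 195.]
px [321. 261.] n 3075 rect [492.5   7.1] [46.  46.6] 87.4 z 119.1 [148. 202. 241.]
px [321. 337.] n 1581 rect [562.5   4.3] [45.5 31.5] 87.4 z 119.2 [150. 204. 243.]
scene
px [397. 172.] n 701 rect [467.2   7.1] [47.9 99.4] 87.3 z 119.7 [ 95. 155. 202.]
px [371. 192.] n 380 rect [556.    3.3] [47.3 47. ] 89.3 z 119.9 [ 95. 155. 203.]
px [500. 243.] n 883 rect [459.8 278.8] [ 48.5 105.3] 82.5 z 120.5 [211. 220. 221.]
px [304. 250.] n 128 rect [764.1   6.1] [24.9 23. ] 46.3 z 124.7 [217. 229. 232.]
px [471. 266.] n 471 rect [546.4 267.5] [48.7 49. ] 75.4 z 120.6 [216. 224. 225.]
px [277. 118.] n 224 rect [ 546.3 -344.3] [49.5 47.5] 13.8 z 100.9 [211. 221. 222.]
side
px [283. 139.] n 84 rect [546.1 262.3] [46.5 44.4] 78.4 z 119.0 [194. 205. 203.]
px [302. 177.] n 145 rect [555.3   0.8] [49.1 45.3] 86.8 z 118.3 [101. 151. 182.]
px [282. 180.] n 146 rect [492.4   3.9] [51.9 44.9] 87.7 z 118.3 [102. 151. 181.]
px [266. 182.] n 152 rect [440.1   4.9] [49.9 45.9] 88.7 z 118.5 [102. 151. 182.]
px [332. 261.] n 271 rect [ 544.9 -346.2] [50.3 46.7] 73.0 z 99.5 [209. 221. 219.]
now [441.1   7.5 206.6] 87.8 t 52.7 gap 95.2 F [ 0.   0.3 -1. ]
to [ 545.8 -346.   208.    90. ] turn wy -2.2 off cm [-35.35  -0.14 -10.47]
to [ 545.8 -346.    57.5   90. ] turn wy 0 off cm [ 0.   15.05  0.  ]
```

The carton row is good. Now the last tin, at (545.7,-345.6).

Emit:
{"op": "play_rows", "data": {"offset": [[-2, 0, -0.68], [-3.5, 0, -1.18], [-3.5, 0, -1.18], [-3.5, 0, -1.18], [-3.5, 0, -1.18], [-3.5, 0, -1.18], [-3.5, 0, -1.18], [-3.5, 0, -1.18], [-3.5, 0, -1.18], [-3, 0, -1.01], [-1.4, 0, -0.68], [0, 0, 0], [0, 0, 0], [0, 0, 0], [0, 0, 0], [0, 0, 0], [0, 0, 0]], "rotation": [[0, 0, 0], [0, 0, 0], [0, 0, 0], [0, 0, 0], [0, 0, 0], [0, 0, 0], [0, 0, 0], [0, 0, 0], [0, 0, 0], [0, 0, 0], [0, 0, 0], [0, 0, 0], [0, 0, 0], [0, 0, 0], [0, 0, 0], [0, 0, 0], [0, 0, 0]], "hand": [1, 1, 1, 1, 1, 1, 1, 1, 1, 1, 1, 1, 1, 1, 1, 1, 1]}}

```text
time_s: 54.08
tcp_pos: [546.4, -340.1, 208.0]
tool_rot: [[0.038, 0.0, -0.999], [0.999, -0.0, 0.038], [-0.0, -1.0, -0.0]]
force: [-0.5, 0.1, 0.3]
finger_gap: 95.4
```

Run:
```python
from h import *
for n in ['scene','side','wrist']:
    c=cam(n);W=pts(c);print(n);blobs(W,92,107,c['image'],(400,800,-500,-150),amin=50);print('low');blobs(W,50,68,c['image'],(400,800,-600,-360),amin=80)
cv2.imwrite('pics/w6.png',c['image'])
plan([(545.8,-345.7,57.5,87.8)])
```

```text
scene
px [277. 118.] n 223 rect [ 546.9 -344.4] [47.8 47.3] 3.5 z 100.8 [211. 222. 223.]
low
px [247. 101.] n 216 rect [ 538.3 -494.4] [48.8 46.9] 83.4 z 59.9 [32. 31. 32.]
px [205. 132.] n 246 rect [ 697.  -480.7] [50.1 45.6] 77.6 z 60.2 [202. 102.  46.]
side
px [332. 261.] n 270 rect [ 544.8 -346.8] [50.3 46.9] 71.9 z 99.2 [209. 221. 219.]
low
px [411. 302.] n 377 rect [ 696.4 -483.5] [47.1 47.4] 78.4 z 58.6 [180. 105.  51.]
px [348. 324.] n 432 rect [ 536.9 -497.6] [47.6 46.1] 84.4 z 58.8 [32. 33. 32.]
wrist
px [314. 193.] n 2774 rect [ 545.7 -344.5] [49.1 48.8] 67.8 z 99.8 [243. 245. 246.]
low
px [155. 178.] n 2580 rect [ 537.4 -495.1] [46.9 46. ] 84.6 z 58.9 [42. 40. 41.]
px [206. 336.] n 425 rect [ 706.6 -470.4] [22.  31.7] 78.4 z 59.0 [226. 135.  68.]
now [ 546.3 -340.5  207.9] 87.8 t 54.2 gap 95.5 F [0.  0.6 0.1]
to [ 545.8 -345.7   57.5   87.8] turn wy 0.0 off cm [-0.52 15.04  0.03]
```

View pics/w6.png

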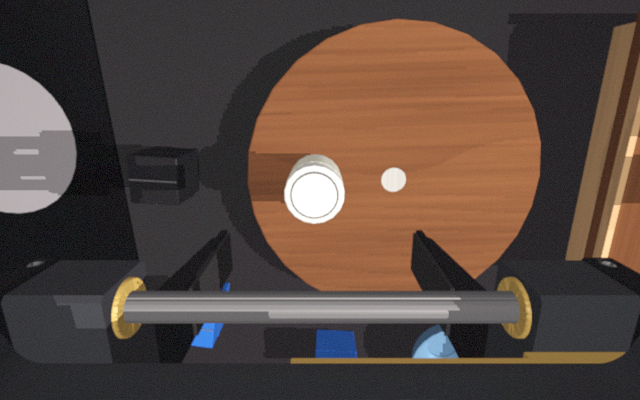

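The last tin is at (314,193) and the tool is 5 mm short, with the black decoy at (155,178) well clear. I correct, descend and grip.

Emit:
{"op": "play_rows", "data": {"offset": [[-0.5, 2, 0], [0, 3, 0], [0, 3, 0], [0, 3, 0], [0, 2.5, 0], [0, 1.6, 0], [0, 0, 0], [0, 0, 0], [0, 0, 0], [0, 0, 0], [0, 0, 0], [0, 0, 0], [0, 0, 0], [0, 0, 0], [0, 0, 0], [0, 0, 0], [0, 0, 0], [0, 0, 0], [0, 0, 0], [0, 0, 0]], "rotation": [[0, 0, 0], [0, 0, 0], [0, 0, 0], [0, 0, 0], [0, 0, 0], [0, 0, 0], [0, 0, 0], [0, 0, 0], [0, 0, 0], [0, 0, 0], [0, 0, 0], [0, 0, 0], [0, 0, 0], [0, 0, 0], [0, 0, 0], [0, 0, 0], [0, 0, 0], [0, 0, 0], [0, 0, 0], [0, 0, 0]], "hand": [0.9, 0.85, 0.8, 0.8, 0.8, 0.8, 0.8, 0.8, 0.7, 0.65, 0.62, 0.59, 0.57, 0.55, 0.53, 0.51, 0.49, 0.46, 0.43, 0.4], "squeeze": 10}}

```text
time_s: 55.9
tcp_pos: [546.2, -346.0, 56.8]
tool_rot: [[0.038, 0.0, -0.999], [0.999, -0.0, 0.038], [-0.0, -1.0, -0.0]]
force: [0.3, -0.7, 2.3]
finger_gap: 49.7
```

Emit:
{"op": "play_rows", "data": {"offset": [[0, 0, 0], [0, 0, 0], [0, 0, 0], [0, 0, 0], [0, -0.5, 0], [0, -1.5, 0], [0, -3, 0], [0, -3, 0], [0, -3, 0], [0, -3, 0], [0, -1.1, 0], [0, 0, 0], [0, 0, 0], [0, 0, 0]], "rotation": [[0, 0, 0], [0, 0, 0], [0, 0, 0], [0, 0, 0], [0, 0, 0], [0, 0, 0], [0, 0, 0], [0, 0, 0], [0, 0, 0], [0, 0, 0], [0, 0, 0], [0, 0, 0], [0, 0, 0], [0, 0, 0]], "hand": [0.4, 0.4, 0.4, 0.4, 0.4, 0.4, 0.4, 0.4, 0.4, 0.4, 0.4, 0.4, 0.4, 0.4], "squeeze": 14}}

```text
time_s: 57.07
tcp_pos: [545.4, -345.3, 205.5]
tool_rot: [[0.038, -0.002, -0.999], [0.999, 0.002, 0.038], [0.002, -1.0, 0.003]]
force: [-0.1, 0.1, -2.2]
finger_gap: 49.9
```

Run:
```python
from h import *
plan([(*slot('t',76),208,82.5),(*slot('t',76),78,82.5)])
```

```text
now [ 545.4 -345.3  205.5] 87.8 t 57.1 gap 49.9 F [-0.1  0.1 -2.2]
to [602.2 259.7 208.   82.5] turn wy 5.3 off cm [60.72 -0.25  2.26]
to [602.2 259.7  78.   82.5] turn wy 0.0 off cm [ 0. 13.  0.]
```

Emit:
{"op": "play_rows", "data": {"offset": [[0, 0, 0], [2, 0, 0.07], [3.3, 0, 0.12], [3.3, 0, 0.12], [3.3, 0, 0.12], [3.3, 0, 0.12], [3.3, 0, 0.12], [3.3, 0, 0.12], [3.3, 0, 0.12], [3.3, 0, 0.12], [3.3, 0, 0.12], [3.3, 0, 0.12], [3.3, 0, 0.12], [3.3, 0, 0.12], [3.3, 0, 0.12], [3.3, 0, 0.12], [3.3, 0, 0.12], [3.3, 0, 0.12], [3.3, 0, 0.12], [2.6, 0, 0.15]], "rotation": [[0, 5.3, 0], [0, 0, 0], [0, 0, 0], [0, 0, 0], [0, 0, 0], [0, 0, 0], [0, 0, 0], [0, 0, 0], [0, 0, 0], [0, 0, 0], [0, 0, 0], [0, 0, 0], [0, 0, 0], [0, 0, 0], [0, 0, 0], [0, 0, 0], [0, 0, 0], [0, 0, 0], [0, 0, 0], [0, 0, 0]], "hand": [0.4, 0.4, 0.4, 0.4, 0.4, 0.4, 0.4, 0.4, 0.4, 0.4, 0.4, 0.4, 0.4, 0.4, 0.4, 0.4, 0.4, 0.4, 0.4, 0.4]}}

```text
time_s: 58.73
tcp_pos: [602.2, 261.1, 205.2]
tool_rot: [[0.13, -0.003, -0.992], [0.992, -0.001, 0.13], [-0.001, -1.0, 0.003]]
force: [0.6, 0.4, -1.8]
finger_gap: 49.8
```

Emit:
{"op": "play_rows", "data": {"offset": [[0, 0, 0], [0, 0, 0], [0, 0, 0], [0, 0, 0], [0, 0, 0], [0, 0, 0]], "rotation": [[0, 0, 0], [0, 0, 0], [0, 0, 0], [0, 0, 0], [0, 0, 0], [0, 0, 0]], "hand": [0.4, 0.4, 0.4, 0.4, 0.4, 0.4]}}

```text
time_s: 59.23
tcp_pos: [603.1, 258.0, 207.6]
tool_rot: [[0.132, -0.0, -0.991], [0.991, -0.0, 0.132], [-0.0, -1.0, 0.0]]
force: [-0.3, 0.8, -1.6]
finger_gap: 50.1
```

Run:
```python
from h import *
c=cam('scene');W=pts(c);blobs(W,112,128,c['image'],amin=50)
plan([(*slot('t',76),78,82.5)])
```

```text
px [397. 172.] n 694 rect [466.8   7.3] [ 48.5 100.8] 85.8 z 119.7 [ 95. 155. 203.]
px [371. 192.] n 379 rect [555.5   3.1] [47. 48.] 87.6 z 119.9 [ 76. 122. 159.]
px [516. 234.] n 85 rect [418.5 292.9] [28.9 19.8] 84.5 z 120.6 [226. 236. 236.]
px [304. 250.] n 125 rect [764.5   6.5] [24.1 23.1] 46.5 z 124.7 [216. 228. 231.]
now [603.1 258.1 207.7] 82.4 t 59.3 gap 49.8 F [-0.5  0.6 -0.9]
to [602.2 259.7  78.   82.5] turn wy -0.1 off cm [ 0.15 12.97  0.1 ]
```

Emit:
{"op": "play_rows", "data": {"offset": [[0.05, 0, 0.05], [0, 2, 0], [0, 3, 0], [0, 3, 0], [0, 3, 0], [0, 1.5, 0], [0, 0.5, 0], [0, 0.05, 0], [0, 0, 0], [0, 0, 0], [0, 0, 0], [0, 0, 0], [0, 0, 0]], "rotation": [[0, 0, 0], [0, 0, 0], [0, 0, 0], [0, 0, 0], [0, 0, 0], [0, 0, 0], [0, 0, 0], [0, 0, 0], [0, 0, 0], [0, 0, 0], [0, 0, 0], [0, 0, 0], [0, 0, 0]], "hand": [0.4, 0.4, 0.4, 0.4, 0.4, 0.4, 0.4, 0.4, 0.4, 0.4, 0.4, 0.4, 0.4]}}

```text
time_s: 60.37
tcp_pos: [602.6, 259.5, 77.5]
tool_rot: [[0.131, 0.001, -0.991], [0.991, 0.0, 0.131], [0.0, -1.0, -0.001]]
force: [-0.5, -0.7, -1.6]
finger_gap: 49.9
```

Emit:
{"op": "play_rows", "data": {"offset": [[0, 0, 0], [0, 0, 0], [0, 0, 0], [0, 0, 0], [0, -2, 0], [0, -3, 0], [0, -3, 0], [0, -3, 0], [0, -3, 0], [3, -2, 0], [3, 0, 0], [3, 0, 0], [2, 0, 0], [0, 0, 0], [0, 0, 0], [0, 0, 0], [0, 0, 0]], "rotation": [[0, 0, 0], [0, 0, 0], [0, 0, 0], [0, 0, 0], [0, 0, 0], [0, 0, 0], [0, 0, 0], [0, 0, 0], [0, 0, 0], [0, 0, 0], [0, 0, 0], [0, 0, 0], [0, 0, 0], [0, 0, 0], [0, 0, 0], [0, 0, 0], [0, 0, 0]], "hand": [0.6, 0.7, 0.85, 0.85, 0.85, 0.85, 0.85, 0.85, 1, 1, 1, 1, 1, 1, 1, 1, 1]}}

```text
time_s: 61.78
tcp_pos: [616.9, 367.5, 237.2]
tool_rot: [[0.131, -0.0, -0.991], [0.991, -0.0, 0.131], [-0.0, -1.0, 0.0]]
force: [0.2, 0.0, -0.2]
finger_gap: 95.0
```

Run:
```python
from h import *
for n in ['side','scene']:
    c=cam(n);W=pts(c);print(n);blobs(W,112,128,c['image'],amin=50);blobs(W,92,107,None,(400,700,-450,-150),amin=50)
cv2.imwrite('pics/s7.png',cv2.resize(c['image'][80:360,220:580],None,fx=2,fy=2))
plan([])
```

```text
side
px [298. 138.] n 86 rect [601.4 255. ] [46.8 46.7] 65.4 z 118.7 [168. 179. 177.]
px [266. 140.] n 87 rect [485.9 270.2] [47.8 48.5] 74.5 z 118.9 [197. 209. 206.]
px [283. 139.] n 80 rect [544.1 262.2] [45.8 48.2] 76.0 z 119.2 [199. 211. 208.]
px [251. 141.] n 84 rect [430.3 279.2] [47.6 43.8] 81.5 z 118.9 [199. 211. 208.]
px [302. 177.] n 143 rect [555.1   2.1] [50.7 45.8] 87.5 z 118.3 [ 73. 112. 138.]
px [282. 180.] n 143 rect [492.2   3.9] [49.1 44.7] 87.9 z 118.6 [100. 149. 179.]
px [266. 182.] n 150 rect [440.3   5.1] [51.4 45.5] 88.4 z 118.2 [102. 151. 182.]
scene
px [397. 172.] n 691 rect [466.6   7.5] [ 47.1 100.4] 88.0 z 119.9 [ 94. 153. 200.]
px [371. 192.] n 385 rect [555.9   3.1] [47.3 48.3] 89.6 z 120.0 [ 68. 108. 141.]
px [482. 247.] n 93 rect [493.2 258.9] [40.7 14.8] 24.2 z 120.0 [187. 197. 198.]
px [304. 250.] n 133 rect [764.4   6.4] [24.  23.2] 45.7 z 124.6 [217. 229. 232.]
px [471. 266.] n 480 rect [545.9 267.7] [48.5 50. ] 85.0 z 120.4 [215. 223. 224.]
px [451. 281.] n 503 rect [602.9 259.7] [48.7 48.8] 80.0 z 120.6 [184. 195. 196.]
now [617.  367.5 237.4] 82.4 t 61.9 gap 95.1 F [-0.5 -0.7 -0.2]
```

View pics/s7.png

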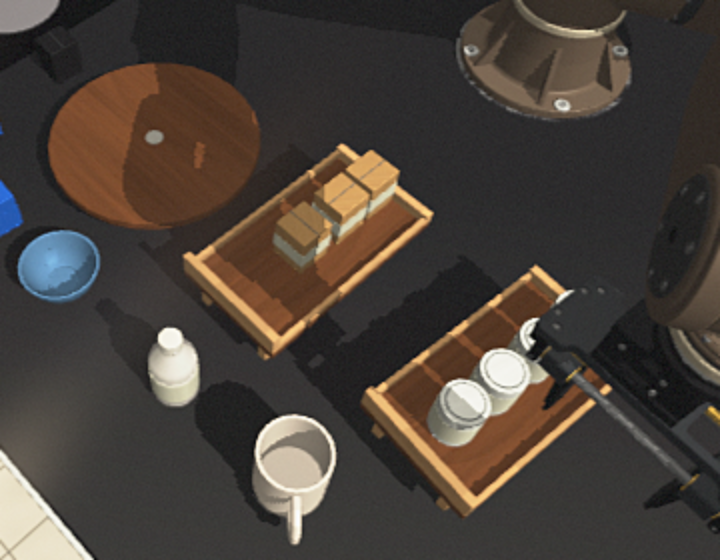

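All the checks agree: four tins and three cartons each stand in a line, and the susan is empty. I hand in.

Run:
```python
from h import *
for p in [('t',(430.5,282.5)),('t',(486.5,275)),('t',(545.9,267.7)),('t',(602.9,259.7)),('c',(440.5,7.3)),('c',(492.4,5.3)),('c',(555.6,3))]: print(p[0],local(p[0],*p[1]))
print(manip.sign_off())
```

```text
t [-97.3   0.2]
t [-40.8   0.1]
t [19.1  0.6]
t [76.6  0.1]
c [-98.9   0. ]
c [-46.9  -0. ]
c [16.3  0.1]
the job is handed in; nothing more can be done
None
```

Both racks are restocked and the job is handed in, after about 62 s of robot time. The two older items on each rack were pulled forward in order. Behind them went the new stock that was on the lazy Susan: two tins and one carton. A fourth new item was not there, and the mug, soap bottle, bowl and blue and black cubes were not touched.

Partway through, the two older cartons were knocked together and skewed. I regripped, straightened and reset each of them.

My last checks, in each rack's own frame (y = 0 is the middle line), combine the scene and side cameras with the last wrist view:

| Rack | Positions along the row, front to back (mm) | Off the middle line |
|---|---|---|
| Tins | -97, -41, 19, 77 | under 1 mm |
| Cartons | -99, -47, 16 | under 1 mm |

- **Upright and square:** all tops measured about 120 mm above the counter, so everything stands upright. The cartons are square to the rack within about 2°.
- **Disagreements:** in the side camera the tins read about 4 to 5 mm lower in y than in the scene camera. I took that as calibration error, because their spacing agreed. In the final scene picture the gripper hid the two front tins, so their positions rest on the side view and the earlier scene readings.

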